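Load the sample magazine and run the carriage into the spectrometer

ROBOT

A 6-joint arm with a two-finger parallel gripper is mounted at the origin on the work surface. World frame = base frame: x ahead of the robot, y to its left, z up, the work surface at z = 0. Lengths are in mm, angles in rad, forces in N, time in s.
With the tool pointing down it reaches from about 350 to 875 mm from the base axis. Payload 4.2 kg.
Tool frame: the origin (TCP) lies midway between the tips of the shut fingers; the grasp point (between the pads) lies 19 mm behind it; z points along the fingers, y is the direction in which the jaws open and shut (so a half turn about z gives the same grasp; the last joint's range is limited). The gripper opens to 85 mm and grips with 20 to 120 N. Pads are 22 mm wide; open, the fingers measure 114 mm over their backs; the gripper's body (76 mm by 85 mm) begins 54 mm behind the grasp point. The pads swing forward as they close: fully open they stand 13 mm farther back than shut.
Start: joints at [1.559, 0.385, 0.008, 0, -1.194, -0.259], TCP at [167.157, 602.211, 231.312] pointing down, gripper open.
Joint ranges: [-3.14, 3.14], [-1.21, 2.06], [-1.07, 1.41], [-3.16, 2.05], [-2.99, -0.16], [-3.1, 3.1]. Speed limits (rad/s): [2.79, 2.79, 3.14, 3.14, 3.14, 3.14].

INTERFACE

Orientations are given as a unit quaternion [x, y, z, w].
In Python, from bench import arm gives the robot as it stands.
- The arm moves only by the tool send_rows, never from a script. Its arguments are lists of equal length, an entry for each row: "translation": the shift along the tool's x, y, z in mm, a list of three; "dr": the turn, a rotation vector about the tool's x, y, z in degrees, a list of three; "grip": the finger opening in mm, from 0 to 85.4. In form: {"translation": [[dx, dy, dz], ...], "dr": [[ax, ay, az], ...], "grip": [grip, ...]}. A call has exactly 5 rows; each row shifts and turns the commanded pose from where the row before left it, along the tool's axes as they then stand; what a row does not reach is not made up. A row lasts 1/8 s, in which the tool goes at most 62.5 mm and 10.7 degrees, less where a joint would pass 70% of its speed; a pose out of reach is approached as far as the arm can. A call with a gripper value outside its range is refused whole. The fingers move at their own pace and stop on an object; the grip force is fixed at half the most. Time passes only in rows, so rows that do not move let the fingers close, or fill a call up. It gives the time, the measured TCP pose, the force and the opening at its end, in the units of the state.
- arm.read_state(): the state, without advancing time (a new reading comes with each control period).
- arm.get_image(name): name is "scene" or "top" or "wrist"; returns the picture (400x640x3 uint8, red, green, blue); there is no depth.
- arm.camera_info(name): a dict with "fx", "fy", "cx", "cy" (pixels), "cam_to_world" (4x4, takes a point from camera to world coordinates). Camera axes: x right, y down, z forward; pixel columns grow to the right and rows downward; lengths in mm; the calibration is good to about 2 mm. A picture is of the moment at which its call begins: read the wrist's pose just before it. camera_info takes no time and is no camera call; for the wrist camera it gives the pose at the moment of the call.
- arm.job_done(): hands the job in, once; it reports no verdict.
Trained networks look in the newest picture that a camera, given by its name, has taken for a name from the list of things; names that differ only in an ending like _2 or _b are one class to them, and where a whole thing is asked for, a point or a joint stands for the part that bears it (a point fixed in the world has none). Each returns a list of dicts, best first, with "confidence" (0 to 1); they miss things now and then, are a little off and sometimes report something else, mostly with a low value. They report only what shows in the picture. A call takes as long as a camera call. They do not tell look-alikes from the thing itself.
- arm.search_frame(thing, camera): "xyz" ([x, y, z] in mm, in world coordinates, good to about 4 mm: the middle of the surface that is visible of it).
- arm.place_of(thing, camera): "xyz" ([x, y, z] in mm, in world coordinates, good to about 4 mm: a listed point, or the origin of a listed thing).
The state is a dict: "clock": time; "joints": joint angles; "joint_vel": joint speeds; "joint_efforts": joint torques, N m; "position": TCP position; "ee_rot": TCP orientation; "contact_force": force on the tool from outside, world axes, zero at the start; "wrist_torque": the same for the moment, N m; "gripper_width": finger opening in mm.
Only numpy, scipy, OpenCV 4.12 (cv2) and the standard library are available. Lean on these libraries where they do the work, as an engineer would, in place of code of your own. Each camera call takes 0.05 s, during which the arm holds its last target.

TASK

Load both plain steel sample cells, one on top of the other, into the tube magazine on the spectrometer's sample carriage while the carriage stands out at its loading end. Then push the carriage steadily along its rail, without slamming it, until it is fully home against the instrument's stop, and leave it there. It jams if it is pushed off its centre line; keep the cells upright, and leave the jar, the bottle and the mouse where they are.

Things in the scene. Friction and masses are not known exactly. Their poses are not given: they have to be found in the camera images.
- dock: White bench spectrometer (142 mm high) with a fixed aluminium rail bed, 200 mm wide, in front of it. Origin: on the table plane, on the rail's centre line, below the carriage's origin when that is home. x: direction of travel, towards the housing; z up. The bed runs from x = -235 mm to the stop; dark channel on the centre line, 37 mm high; skid rails at y = +-85 mm, 40 mm high.
- stop (a point): The stop: flat front of the housing on the rail's centre line, 45 mm above the table, at x = 60 mm in the dock's frame (same axes). The carriage is home when its deck's front edge meets it. Two fixed white cheeks, 75 mm high, flank the home position: 0 to 90 mm before the stop, 115 to 165 mm either side of the centre line.
- carriage: Aluminium sample carriage, 0.6 to 0.8 kg, held down by the channel's lips, free to slide. Origin: on its centre line, underside of its deck, 40 mm above the table; x: travel towards the housing, z up. Deck x = -80 to 60 mm, 200 mm wide, 10 mm thick. Starts 110 to 140 mm short of home (dock x = -110 to -140 mm). Carries the tube magazine (x 20, y -65 mm) and a low steel block (x 20, y +65 mm).
- push_bar (a point): Middle of the rear face of the carriage's upright rear bar, on its centre line, 70 mm above the table; carriage's axes (push along x). Bar 200 mm wide, 10 mm thick, from 40 to 90 mm above the table; at dock x = -80 mm when home. Only a 32 mm long shoe under the deck, 34 mm ahead of this point, guides it: pushed over about 15 mm off-centre it turns and jams; on centre it slides with 2 to 4 N.
- magazine_mouth (a point): Centre of the mouth of the grey upright tube fixed on the carriage, 137 mm above the table; carriage's axes. Bore 54 mm, funnel over the top 12 mm opening to about 70 mm (80 mm outside); viewing slot 18 mm wide towards the carriage's centre line. Floor 87 mm below the mouth (50 mm above the table): the upper of two 60 mm cells stands 33 mm out of the mouth.
- cell_a_centre (a point): One of two identical plain steel sample cells: an upright cylinder 46 mm in diameter and 60 mm tall (about 150 g), flat ends, thin dark band near the top, standing on the table. The point is its centre, 30 mm above its underside; z is its axis.
- cell_b_centre (a point): One of two identical plain steel sample cells: an upright cylinder 46 mm in diameter and 60 mm tall (about 150 g), flat ends, thin dark band near the top, standing on the table. The point is its centre, 30 mm above its underside; z is its axis.
- jar: Bystander, not part of the job: squat jar with a blue cap, 68 mm in diameter, 75 mm tall, origin under its centre.
- bottle: Bystander, not part of the job: bottle with a white cap, 60 mm in diameter, 140 mm tall, origin under its centre.
- mouse: Bystander, not part of the job: black computer mouse 62 x 105 x 30 mm, origin under its centre.
Not all that is in view belongs to the job. Leave any red or yellow look-alike of the part that bears cell_b_centre alone.

How it is judged:
By the outcome, as a careful person would: the job done as asked, in the order asked, and still so for the second after the job is handed in, with the robot touching nothing.
It also fails if it takes over 58 s, if anything falls off the work surface, if the arm or the gripper's body presses on something with over 40 N, if the wrist force passes 120 N, or if a joint passes its speed limit or range.

## Working session

There is one attempt and no reset: what is moved stays moved. The work goes in short steps, Python scripts to look and compute and a tool call to move; the robot and the scene stay as the last step left them, time stands still between calls to the robot, and variables do not carry over. Pictures are saved under pics/ and viewed, and the job is handed in when it is done.

Besides the shell and the picture viewer there is one more tool, called after ">>>" by a JSON object that holds its "name" and its "arguments", one argument or row to a line. send_rows: Moves the arm, as the interface text tells. Its arguments: {"type":"object","properties":{"translation":{"type":"array"},"dr":{"type":"array"},"grip":{"type":"array"}},"required":["translation","dr","grip"]}

```bash
ls; mkdir -p pics
python3 - <<'E'
from bench import arm
import cv2
s=arm.read_state(); print({k:(v if not hasattr(v,'__len__') else [round(float(x),3) for x in v]) for k,v in s.items()})
for n in ("scene","top"):
    im=arm.get_image(n); cv2.imwrite(f"pics/{n}0.png",im[:,:,::-1])
    c=arm.camera_info(n); print(n,c)
    for t in ("cell_a_centre","magazine_mouth","push_bar","stop","carriage","dock","jar","bottle","mouse"):
        print(n,t,[([round(float(x)) for x in d["xyz"]],round(d["confidence"],2)) for d in arm.place_of(t,n)])
E
```

```text
pics
{'clock': 0.0, 'joints': [1.559, 0.386, 0.007, -0.0, -1.194, -0.259], 'joint_vel': [0.001, 0.001, 0.001, 0.0, 0.0, 0.0], 'joint_efforts': [-0.001, -39.229, 18.84, 4.186, -0.005, -0.0], 'position': [167.008, 601.67, 230.222], 'ee_rot': [0.991, -0.135, -0.0, 0.001], 'contact_force': [0.606, -0.461, -0.431], 'wrist_torque': [-0.024, 0.044, 0.014], 'gripper_width': 85.45601040136258}
scene {'fx': 368.70217315699324, 'fy': 368.70217315699324, 'cx': 319.1484816035171, 'cy': 201.58336835059188, 'cam_to_world': array([[-6.70364762e-01,  4.52212101e-01, -5.88315647e-01,
         1.12547457e+03],
       [ 7.41972895e-01,  3.98520394e-01, -5.39126811e-01,
         6.57125511e+02],
       [-9.34388386e-03, -7.97925881e-01, -6.02683151e-01,
         6.77195114e+02],
       [ 0.00000000e+00,  0.00000000e+00,  0.00000000e+00,
         1.00000000e+00]])}
scene cell_a_centre [([592, 256, 29], 0.78)]
scene magazine_mouth [([506, 38, 136], 0.84)]
scene push_bar [([594, 126, 65], 0.57)]
scene stop [([535, -152, 45], 0.6)]
scene carriage [([573, 46, 38], 0.87), ([591, 125, 71], 0.17)]
scene dock [([
[... 341 characters left out ...]
  [-9.98884243e-01,  4.69007103e-02, -5.53107164e-03,
         1.40133335e+02],
       [-5.04472706e-03, -2.22417793e-01, -9.74938396e-01,
         1.12614551e+03],
       [ 0.00000000e+00,  0.00000000e+00,  0.00000000e+00,
         1.00000000e+00]])}
top cell_a_centre [([589, 256, 32], 0.67)]
top magazine_mouth [([540, -147, 45], 0.74), ([509, 39, 133], 0.71), ([800, 59, 2], 0.28)]
top push_bar [([587, 122, 64], 0.95)]
top stop [([538, -145, 44], 0.92)]
top carriage [([570, 41, 38], 0.95), ([549, -88, -1], 0.3)]
top dock [([549, -94, 1], 0.83)]
top jar [([730, 272, 5], 0.79)]
top bottle [([344, 473, 0], 0.89), ([444, 282, 32], 0.37)]
top mouse [([798, 59, -4], 0.58), ([587, 256, 32], 0.19)]
```

View pics/scene0.png

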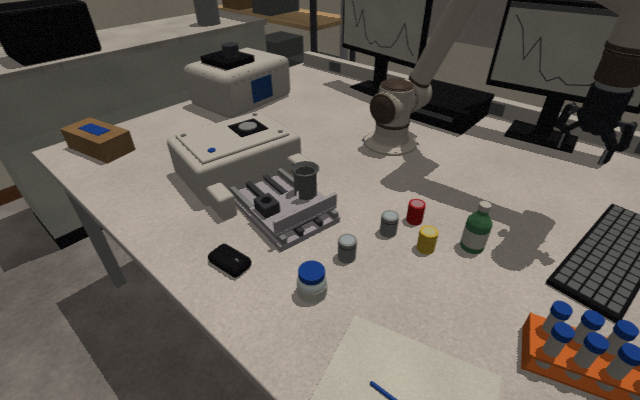

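View pics/top0.png

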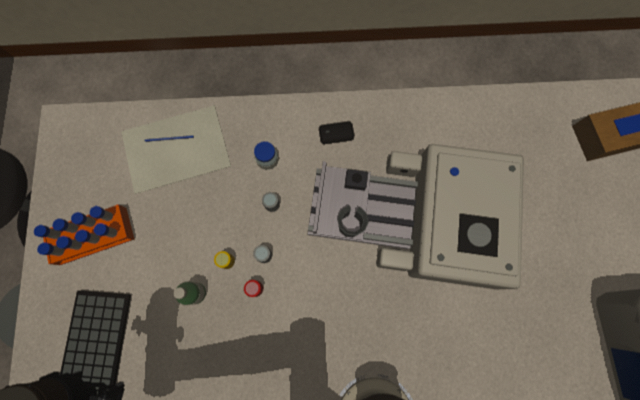

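Scene: plain grey cells at top-view pixels (271,201) and (263,254). The look-alikes are yellow at (224,260) and red at (253,289). In the scene view the grey cells are at (347,248) and (390,223), yellow at (428,239), red at (416,211). By the description I choose the two grey ones, and I'll check them in a close crop.

```bash
cat > h.py <<'E'
from bench import arm
import numpy as np, cv2
from scipy.spatial.transform import Rotation as R
def bp(c,u,v,z):
    T=c["cam_to_world"]; d=T[:3,:3]@np.array([(u-c["cx"])/c["fx"],(v-c["cy"])/c["fy"],1]); o=T[:3,3]
    return o+d*(z-o[2])/d[2]
def pj(c,p):
    T=c["cam_to_world"]; q=T[:3,:3].T@(np.array(p)-T[:3,3]); return np.array([c["fx"]*q[0]/q[2]+c["cx"],c["fy"]*q[1]/q[2]+c["cy"]])
def st():
    s=arm.read_state(); r=R.from_quat(s["ee_rot"]); M=r.as_matrix()
    print("t",round(s["clock"],2),"pos",np.round(s["position"],1),"x",np.round(M[:,0],3),"y",np.round(M[:,1],3),"z",np.round(M[:,2],3),"F",np.round(s["contact_force"],1),"w",round(s["gripper_width"],1),"j",np.round(s["joints"],2)); return s,M
E
python3 - <<'E'
from h import *
c=arm.camera_info("top")
im=cv2.imread("pics/top0.png")
a=cv2.resize(im[140:300,200:340],None,fx=5,fy=5,interpolation=cv2.INTER_CUBIC)[:600]
cv2.imwrite("pics/c1.png",cv2.resize(im[180:300,210:340],None,fx=5,fy=5,interpolation=cv2.INTER_CUBIC))
cv2.imwrite("pics/c2.png",cv2.resize(im[140:260,300:430],None,fx=5,fy=5,interpolation=cv2.INTER_CUBIC))
s=cv2.imread("pics/scene0.png")
cv2.imwrite("pics/c3.png",cv2.resize(s[150:270,225:385],None,fx=5,fy=5,interpolation=cv2.INTER_CUBIC))
for u,v in ((271,199),(263,252)): print(bp(c,u,v,60))
for n in ("cell_a_centre",):
  for cam in ("top","scene"): print([np.round(d["xyz"]) for d in arm.place_of(n,cam)],[np.round(d["xyz"]) for d in arm.search_frame(n,cam)])
st()
E
```

```text
[591.47084861 252.42969939  60.        ]
[443.68791723 277.62378921  60.        ]
[array([589., 256.,  32.])] [array([585., 255.,  63.])]
[array([592., 256.,  29.])] [array([604., 265.,  45.])]
t 1.2 pos [167.2 602.2 231.3] x [ 0.964 -0.267  0.   ] y [-0.267 -0.964  0.   ] z [ 0. -0. -1.] F [-1.  -0.4  0.5] w 85.5 j [ 1.56  0.38  0.01  0.   -1.19 -0.26]
```

View pics/c1.png

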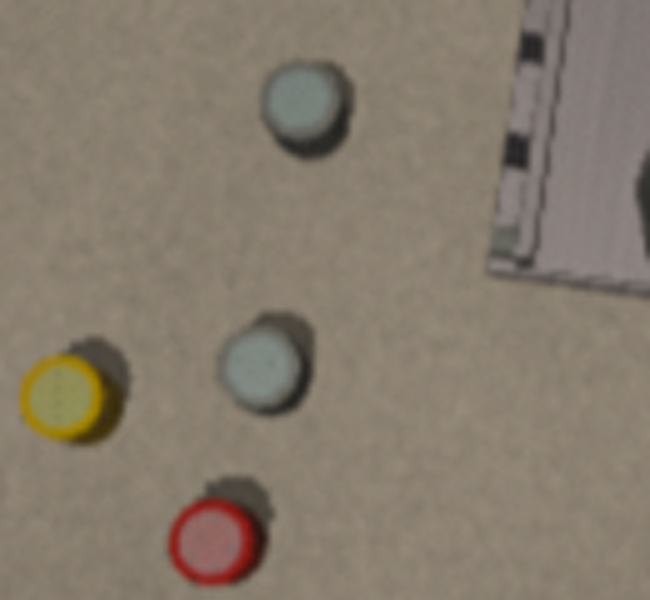

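View pics/c2.png

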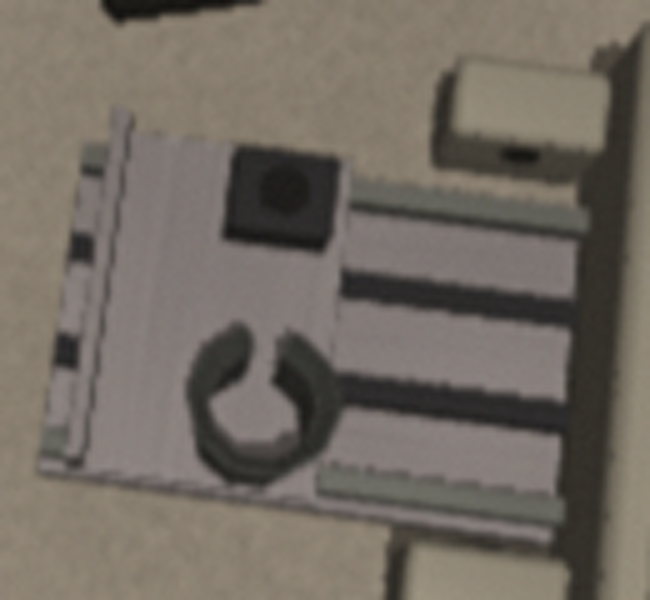

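View pics/c3.png

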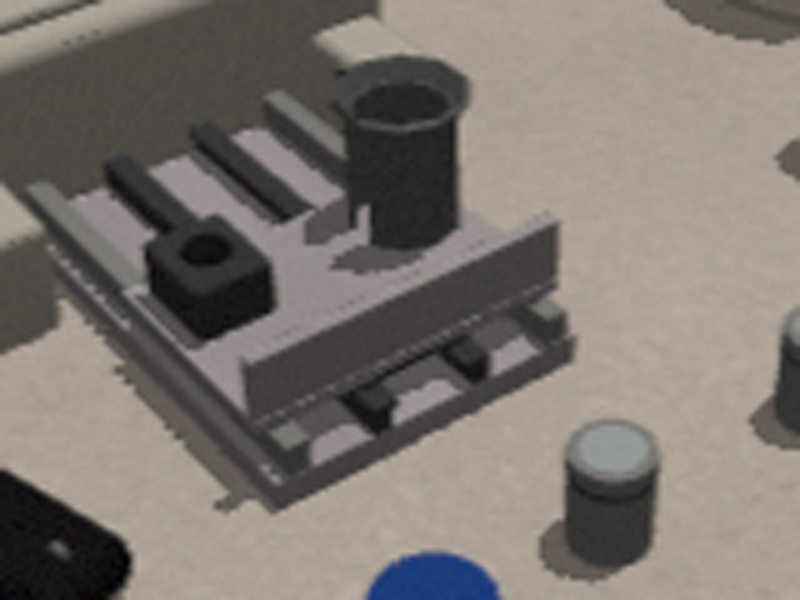

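The crop confirms both grey cells are plain steel with the dark band. The red and yellow ones are the look-alikes to leave alone. I'll move above cell B at about (444,278), keeping the height, and look with the wrist camera.

>>> {"name": "send_rows", "arguments": {
  "translation": [
    [35,24,0],
    [35,24,0],
    [35,24,0],
    [35,24,0],
    [35,24,0]
  ],
  "dr": [
    [0,0,0],
    [0,0,0],
    [0,0,0],
    [0,0,0],
    [0,0,0]
  ],
  "grip": [75,75,75,75,75]
}}

```text
clock: 1.82
position: [304.5, 438.7, 231.5]
ee_rot: [0.991, -0.135, 0.0, -0.0]
contact_force: [1.5, -0.3, -0.2]
gripper_width: 74.7
```

>>> {"name": "send_rows", "arguments": {
  "translation": [
    [35,24,0],
    [35,24,0],
    [35,24,0],
    [35,24,0],
    [38,21,0]
  ],
  "dr": [
    [0,0,0],
    [0,0,0],
    [0,0,0],
    [0,0,0],
    [0,0,0]
  ],
  "grip": [75,75,75,75,75]
}}

```text
clock: 2.45
position: [444.6, 278.3, 231.7]
ee_rot: [0.991, -0.135, 0.0, -0.0]
contact_force: [0.5, 2.0, -0.1]
gripper_width: 75.3
```

Run:
```python
from h import *
st()
c=arm.camera_info("wrist"); im=arm.get_image("wrist"); cv2.imwrite("pics/w1.png",im[:,:,::-1])
print(c); 
print([(np.round(d["xyz"]),d["confidence"]) for d in arm.place_of("cell_a_centre","wrist")])
ct=arm.camera_info("top")
for u,v in ((270.2,200.4),(262.4,253.6),(222.4,259.3),(252.3,288)): print(np.round(bp(ct,u,v,60)))
def g(X,Y,z): return np.round(bp(ct,300+X/5,140+Y/5,z),1)
print("bar",g(113,108,90),g(67,463,90),"mouth",g(265,400,137))
```

```text
t 2.45 pos [444.6 278.3 231.7] x [ 0.964 -0.267  0.   ] y [-0.267 -0.964 -0.001] z [ 0.001  0.001 -1.   ] F [ 0.5  2.  -0.1] w 75.3 j [ 0.87  0.21 -0.24  0.   -1.12  0.43]
{'fx': 318.13943076434117, 'fy': 318.13943076434117, 'cx': 316.12033973037416, 'cy': 203.9528715508993, 'cam_to_world': array([[-2.67889466e-01, -9.11489586e-01, -3.12124924e-01,
         5.26167517e+02],
       [-9.63449653e-01,  2.53438727e-01,  8.67961856e-02,
         2.55141764e+02],
       [-9.27587353e-06,  3.23968433e-01, -9.46067891e-01,
         3.75551268e+02],
       [ 0.00000000e+00,  0.00000000e+00,  0.00000000e+00,
         1.00000000e+00]])}
[(array([592., 262.,  28.]), 0.79)]
[588. 255.  60.]
[439. 279.  60.]
[429. 388.  60.]
[349. 308.  60.]
bar [684.5 102.9  90. ] [485.8 137.9  90. ] mouth [506.2  34.7 137. ]
```

View pics/w1.png

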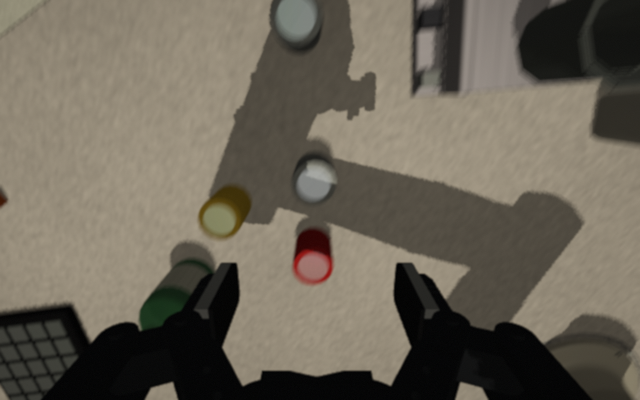

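Run:
```python
from h import *
im=cv2.imread("pics/w1.png"); cv2.imwrite("pics/w1c.png",cv2.resize(im[0:220,250:390],None,fx=2.7,fy=2.7,interpolation=cv2.INTER_CUBIC))
c=arm.camera_info("wrist")
for u,v in ((316,183),(296.5,19)): print(bp(c,u,v,60))
for p in ((444,278,60),(439,279,60),(590,255,60)): print(pj(c,p))
```

```text
[445.16483535 276.72632568  60.        ]
[592.26881964 252.75880065  60.        ]
[315.11477224 184.38455251]
[315.50777921 189.14785169]
[294.80801454  22.61612998]
```

View pics/w1c.png

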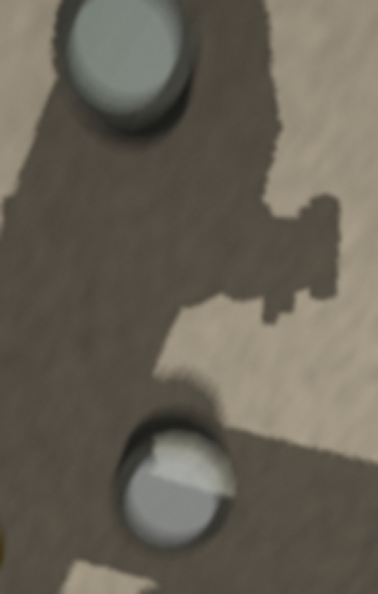

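The wrist view puts cell B's top at (316,182), about (445,277) in world. This agrees with the top camera to about 5 mm, and the TCP is above it. Descending to grip it near its top.

>>> {"name": "send_rows", "arguments": {
  "translation": [
    [0,0,50],
    [0,0,50],
    [0,0,45],
    [0,0,30],
    [0,0,18]
  ],
  "dr": [
    [0,0,0],
    [0,0,0],
    [0,0,0],
    [0,0,0],
    [0,0,0]
  ],
  "grip": [75,75,75,75,75]
}}

```text
clock: 3.18
position: [443.1, 279.3, 36.7]
ee_rot: [0.991, -0.135, -0.001, 0.001]
contact_force: [-0.6, 0.5, 0.9]
gripper_width: 75.1
```

>>> {"name": "send_rows", "arguments": {
  "translation": [
    [0,0,0],
    [0,0,0],
    [0,0,0],
    [0,0,0],
    [0,0,0]
  ],
  "dr": [
    [0,0,0],
    [0,0,0],
    [0,0,0],
    [0,0,0],
    [0,0,0]
  ],
  "grip": [36,36,36,36,36]
}}

```text
clock: 3.8
position: [444.4, 280.1, 39.4]
ee_rot: [0.991, -0.135, 0.001, -0.001]
contact_force: [-1.8, 1.3, 5.6]
gripper_width: 44.4
```

Run:
```python
from h import *
st()
im=arm.get_image("wrist"); cv2.imwrite("pics/w2.png",im[:,:,::-1])
```

```text
t 3.8 pos [444.4 280.1  39.4] x [ 0.964 -0.267  0.001] y [-0.267 -0.964 -0.002] z [ 0.002  0.002 -1.   ] F [-1.8  1.3  5.6] w 44.4 j [ 0.87  0.44 -0.47  0.   -0.65  0.43]
```

View pics/w2.png

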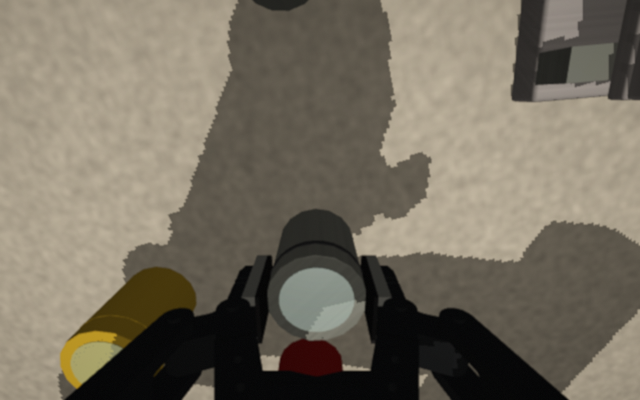

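Gripped between the pads, opening 44.4 mm, top face at (316,302). Lifting, and measuring its offset in the tool.

Run:
```python
from h import *
c=arm.camera_info("wrist"); s,M=st()
im=cv2.imread("pics/w2.png"); cv2.imwrite("pics/w2c.png",cv2.resize(im[190:360,230:400],None,fx=3.4,fy=3.4,interpolation=cv2.INTER_CUBIC))
p=bp(c,316,302,60);print(p, M.T@(p-s["position"]))
```

```text
t 3.85 pos [444.4 280.1  39.4] x [ 0.964 -0.267  0.001] y [-0.267 -0.964 -0.002] z [ 0.001  0.002 -1.   ] F [-2.1  1.5  6.6] w 44.0 j [ 0.87  0.44 -0.47  0.   -0.65  0.43]
[439.55304448 281.00327983  60.        ] [ -4.84842168   0.3875718  -20.64790225]
```

View pics/w2c.png

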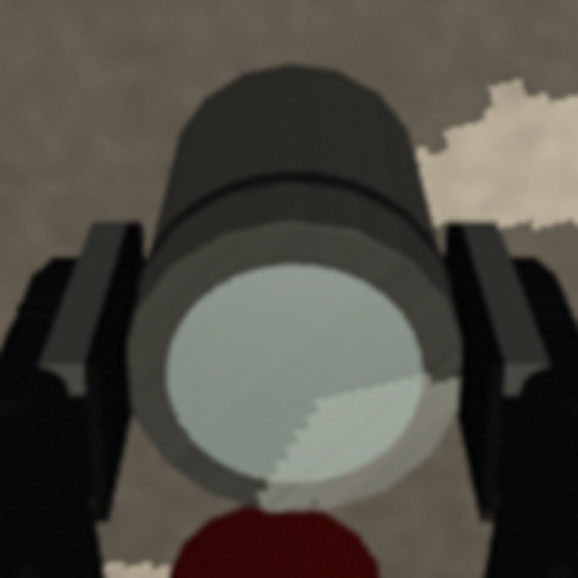

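>>> {"name": "send_rows", "arguments": {
  "translation": [
    [0,0,-10],
    [0,0,-30],
    [0,0,-50],
    [0,0,-60],
    [0,0,-60]
  ],
  "dr": [
    [0,0,0],
    [0,0,0],
    [0,0,0],
    [0,0,0],
    [0,0,0]
  ],
  "grip": [36,36,36,36,36]
}}

```text
clock: 4.47
position: [443.2, 278.5, 249.9]
ee_rot: [0.991, -0.135, -0.001, 0.001]
contact_force: [-0.1, 1.4, -2.4]
gripper_width: 43.9
```

>>> {"name": "send_rows", "arguments": {
  "translation": [
    [22,28,0],
    [22,28,0],
    [22,28,0],
    [22,28,0],
    [22,28,0]
  ],
  "dr": [
    [0,0,0],
    [0,0,0],
    [0,0,0],
    [0,0,0],
    [0,0,0]
  ],
  "grip": [36,36,36,36,36]
}}

```text
clock: 5.1
position: [512.0, 113.5, 248.0]
ee_rot: [0.991, -0.135, -0.001, 0.0]
contact_force: [0.8, 0.8, -2.1]
gripper_width: 44.0
```

Run:
```python
from h import *
s,M=st()
c=arm.camera_info("wrist"); im=arm.get_image("wrist"); cv2.imwrite("pics/w3.png",im[:,:,::-1])
for n in ("magazine_mouth","push_bar","stop","carriage"): print(n,[(np.round(d["xyz"]),round(d["confidence"],2)) for d in arm.place_of(n,"wrist")])
print(pj(c,(506,37,137)))
np.savez("w3.npz",**c)
```

```text
t 5.1 pos [512.  113.5 248. ] x [ 0.963 -0.268 -0.001] y [-0.268 -0.963  0.001] z [-0.002 -0.    -1.   ] F [ 0.8  0.8 -2.1] w 44.0 j [ 0.53  0.2  -0.21 -0.   -1.16  0.77]
magazine_mouth [(array([504.,  35., 135.]), 0.63)]
push_bar [(array([589., 129.,  71.]), 0.81)]
stop [(array([ 541., -153.,   45.]), 0.85), (array([578.,  46.,  36.]), 0.52)]
carriage [(array([576.,  44.,  38.]), 0.86)]
[406.18835769 183.96438774]
```

View pics/w3.png

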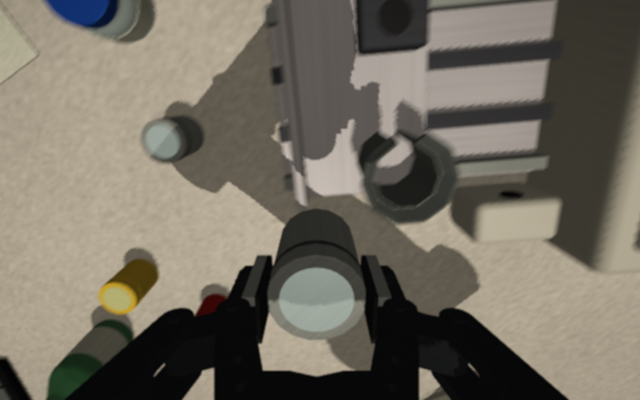

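Run:
```python
from h import *
c=dict(np.load("w3.npz")); im=cv2.imread("pics/w3.png")
f=5;x0,y0=350,110
cr=cv2.resize(im[y0:y0+120,x0:x0+120],None,fx=f,fy=f,interpolation=cv2.INTER_CUBIC)
cr=cv2.convertScaleAbs(cr,alpha=1.6,beta=10)
for ctr,col in (((506,37),(0,0,255)),((509,36),(0,255,0))):
  for r in (35,40):
    pts=np.array([(pj(c,(ctr[0]+r*np.cos(t),ctr[1]+r*np.sin(t),137))-[x0,y0])*f for t in np.linspace(0,6.28,60)]).astype(int)
    cv2.polylines(cr,[pts],True,col,1)
cv2.imwrite("pics/w3c.png",cr)
```

```text
(no output)
```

View pics/w3c.png

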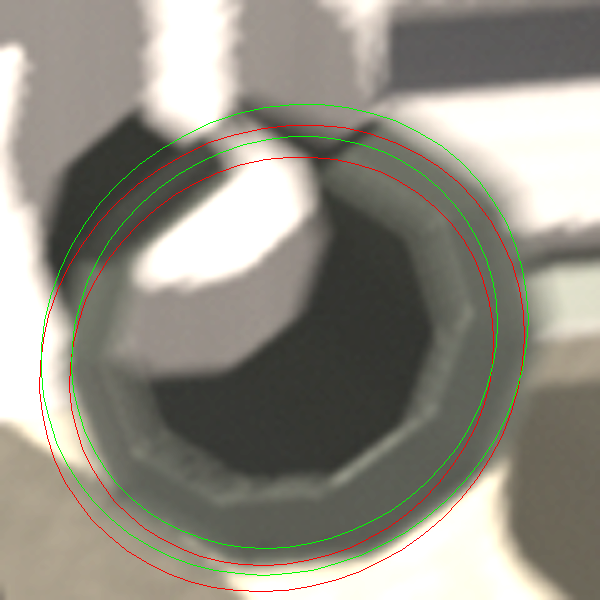

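Run:
```python
from h import *
c=dict(np.load("w3.npz")); im=cv2.imread("pics/w3.png")
f=5;x0,y0=350,110
cr=cv2.resize(im[y0:y0+120,x0:x0+120],None,fx=f,fy=f,interpolation=cv2.INTER_CUBIC)
cr=cv2.convertScaleAbs(cr,alpha=1.6,beta=10)
ctr=(508,34)
for r,z,col in ((35,137,(0,0,255)),(40,137,(0,255,0)),(27,125,(255,0,0)),(27,50,(0,255,255))):
    pts=np.array([(pj(c,(ctr[0]+r*np.cos(t),ctr[1]+r*np.sin(t),z))-[x0,y0])*f for t in np.linspace(0,6.28,60)]).astype(int)
    cv2.polylines(cr,[pts],True,col,1)
cv2.imwrite("pics/w3d.png",cr)
```

```text
(no output)
```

View pics/w3d.png

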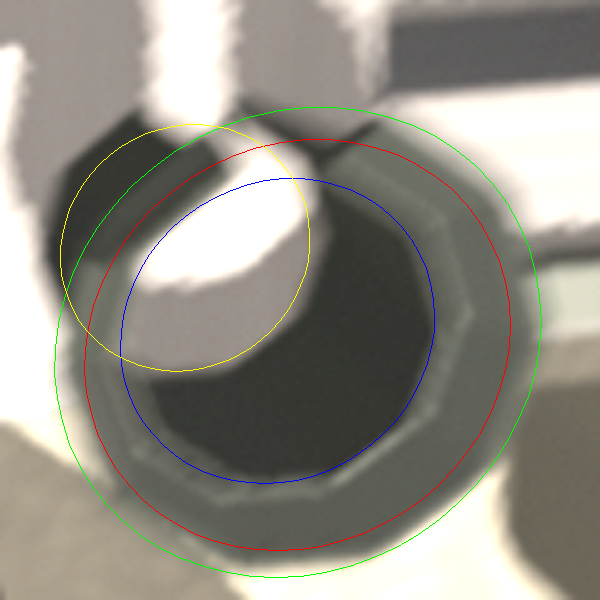

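Mouth centre fits at about (508,34) and the overlaid bore and rim circles match. Moving over it.

>>> {"name": "send_rows", "arguments": {
  "translation": [
    [7,25,0],
    [7,25,0],
    [6,20,0],
    [0,7,0],
    [0,0,20]
  ],
  "dr": [
    [0,0,0],
    [0,0,0],
    [0,0,0],
    [0,0,0],
    [0,0,0]
  ],
  "grip": [36,36,36,36,36]
}}

```text
clock: 5.98
position: [511.9, 36.3, 229.7]
ee_rot: [0.991, -0.135, 0.002, -0.001]
contact_force: [-0.7, 0.5, -3.1]
gripper_width: 43.9
```

>>> {"name": "send_rows", "arguments": {
  "translation": [
    [0,0,25],
    [0,0,15],
    [0,0,10],
    [0,0,0],
    [0,0,0]
  ],
  "dr": [
    [0,0,0],
    [0,0,0],
    [0,0,0],
    [0,0,0],
    [0,0,0]
  ],
  "grip": [36,36,36,36,36]
}}

```text
clock: 6.6
position: [511.7, 35.8, 179.1]
ee_rot: [0.991, -0.135, 0.001, -0.0]
contact_force: [0.7, 0.2, -1.1]
gripper_width: 44.3
```

Run:
```python
from h import *
s,M=st()
im=arm.get_image("wrist"); cv2.imwrite("pics/w4.png",im[:,:,::-1])
im=arm.get_image("scene"); cv2.imwrite("pics/s4.png",cv2.resize(im[100:260,210:370,::-1],None,fx=3.7,fy=3.7,interpolation=cv2.INTER_CUBIC))
```

```text
t 6.6 pos [511.7  35.8 179.1] x [ 0.964 -0.267  0.001] y [-0.267 -0.964 -0.001] z [ 0.002  0.    -1.   ] F [ 0.7  0.2 -1.1] w 44.3 j [ 0.39  0.24 -0.34  0.   -0.99  0.91]
```

View pics/w4.png

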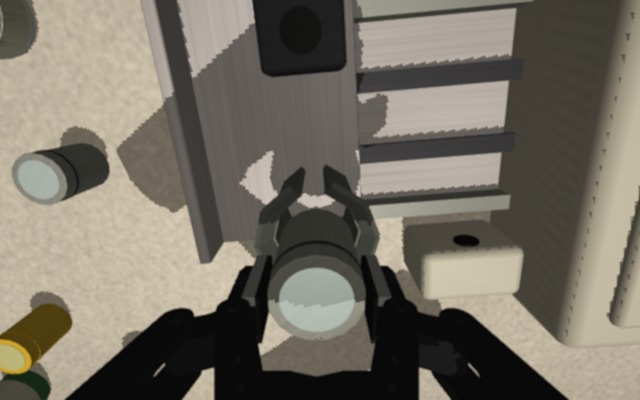

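View pics/s4.png

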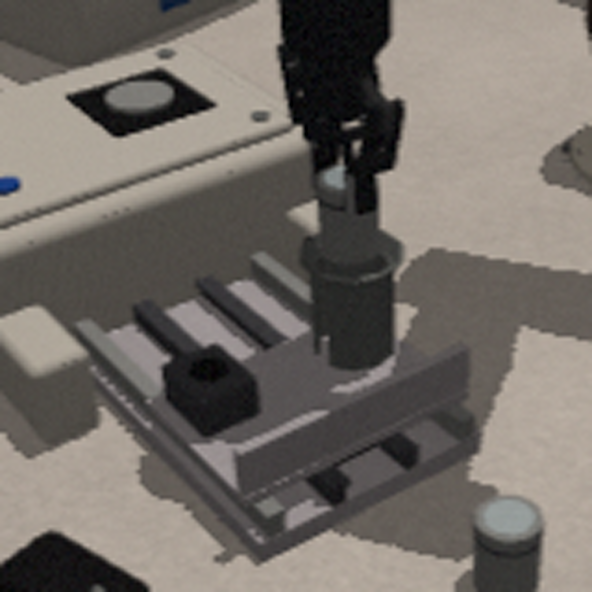

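Wrist view: the slot and funnel (256 to 378) are centred on the cell at 316. Scene view: the cell is just at the mouth. A small correction, then lowering.

>>> {"name": "send_rows", "arguments": {
  "translation": [
    [-1,1,4],
    [0,0,6],
    [0,0,6],
    [0,0,4],
    [0,0,0]
  ],
  "dr": [
    [0,0,0],
    [0,0,0],
    [0,0,0],
    [0,0,0],
    [0,0,0]
  ],
  "grip": [36,36,36,36,36]
}}

```text
clock: 7.32
position: [509.7, 34.8, 157.8]
ee_rot: [0.991, -0.135, -0.0, 0.0]
contact_force: [0.7, 0.6, -1.3]
gripper_width: 44.2
```

>>> {"name": "send_rows", "arguments": {
  "translation": [
    [0,0,6],
    [0,0,6],
    [0,0,6],
    [0,0,0],
    [0,0,0]
  ],
  "dr": [
    [0,0,0],
    [0,0,0],
    [0,0,0],
    [0,0,0],
    [0,0,0]
  ],
  "grip": [36,36,36,36,36]
}}

```text
clock: 7.95
position: [510.0, 34.9, 140.4]
ee_rot: [0.991, -0.135, 0.0, 0.0]
contact_force: [0.5, 0.6, -1.9]
gripper_width: 44.0
```

Run:
```python
from h import *
s,M=st()
im=arm.get_image("wrist"); cv2.imwrite("pics/w5.png",im[:,:,::-1])
im=arm.get_image("scene"); cv2.imwrite("pics/s5.png",cv2.resize(im[100:220,250:370,::-1],None,fx=4.5,fy=4.5,interpolation=cv2.INTER_CUBIC))
```

```text
t 7.95 pos [510.   34.9 140.4] x [ 0.964 -0.267  0.   ] y [-0.267 -0.964  0.   ] z [ 0. -0. -1.] F [ 0.5  0.6 -1.9] w 44.0 j [ 0.39  0.28 -0.4   0.   -0.89  0.91]
```

View pics/w5.png

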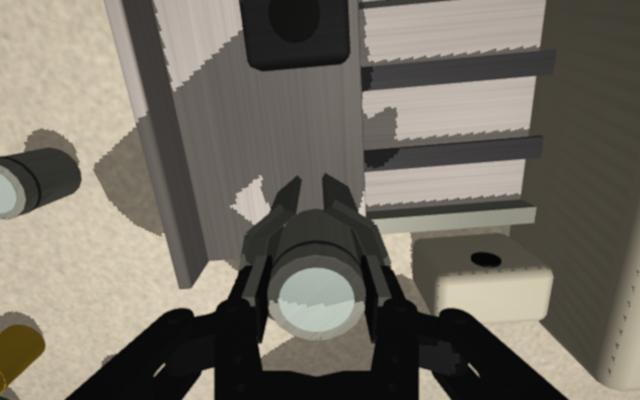

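View pics/s5.png

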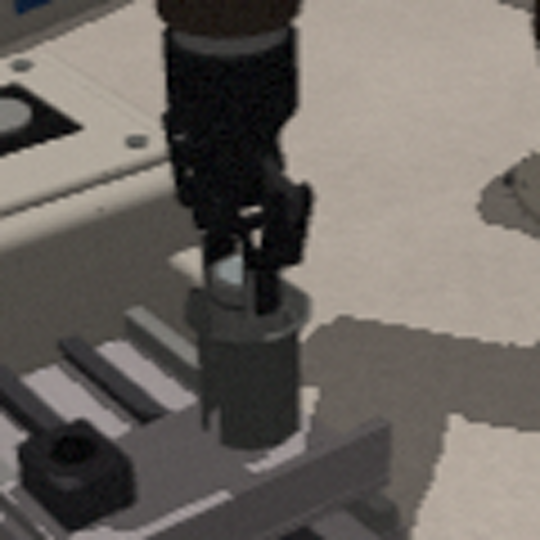

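The cell is about 24 mm into the bore without contact, so I release it.

>>> {"name": "send_rows", "arguments": {
  "translation": [
    [0,0,0],
    [0,0,0],
    [0,0,0],
    [0,0,0],
    [0,0,0]
  ],
  "dr": [
    [0,0,0],
    [0,0,0],
    [0,0,0],
    [0,0,0],
    [0,0,0]
  ],
  "grip": [70,70,70,70,70]
}}

```text
clock: 8.68
position: [509.9, 34.9, 140.3]
ee_rot: [0.991, -0.135, 0.0, -0.0]
contact_force: [0.5, -1.2, -0.1]
gripper_width: 70.2
```

>>> {"name": "send_rows", "arguments": {
  "translation": [
    [0,0,-15],
    [0,0,-30],
    [0,0,-40],
    [0,-20,-30],
    [0,-30,0]
  ],
  "dr": [
    [0,0,0],
    [0,0,0],
    [0,0,0],
    [0,0,0],
    [0,0,0]
  ],
  "grip": [75,75,75,75,75]
}}

```text
clock: 9.3
position: [524.9, 83.5, 260.0]
ee_rot: [0.991, -0.135, 0.004, -0.002]
contact_force: [1.1, -0.9, -0.2]
gripper_width: 75.1
```

Run:
```python
from h import *
s,M=st()
im=arm.get_image("wrist"); cv2.imwrite("pics/w6.png",im[:,:,::-1])
im=arm.get_image("scene"); cv2.imwrite("pics/s6.png",cv2.resize(im[100:220,250:370,::-1],None,fx=4.5,fy=4.5,interpolation=cv2.INTER_CUBIC))
c=arm.camera_info("wrist"); print(pj(c,(508,34,110)),pj(c,(590,255,60)))
np.savez("w6.npz",**c)
```

```text
t 9.3 pos [524.9  83.5 260. ] x [ 0.963 -0.268  0.007] y [-0.268 -0.963 -0.005] z [ 0.008  0.003 -1.   ] F [ 1.1 -0.9 -0.2] w 75.1 j [ 0.46  0.2  -0.18  0.   -1.18  0.83]
[371.84821696 191.67304054] [148.37874251 160.48783783]
```

View pics/w6.png

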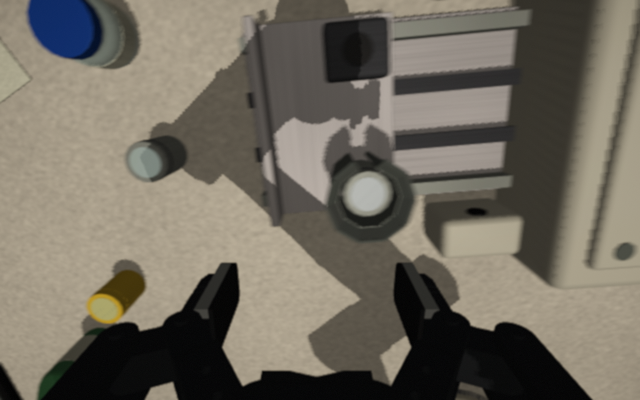

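View pics/s6.png

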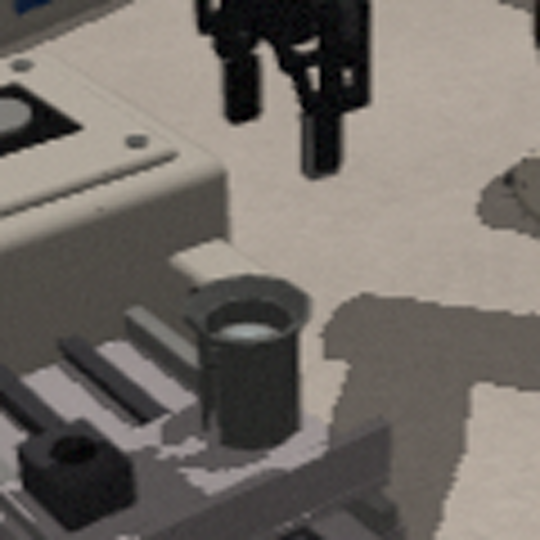

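The first cell is seated, top at (367,195) against (372,192) predicted for z=110. Next is cell A at about (589,255).

>>> {"name": "send_rows", "arguments": {
  "translation": [
    [4,-40,0],
    [4,-50,0],
    [4,-50,0],
    [4,-32,0],
    [0,-10,0]
  ],
  "dr": [
    [0,0,0],
    [0,0,0],
    [0,0,0],
    [0,0,0],
    [0,0,0]
  ],
  "grip": [75,75,75,75,75]
}}

```text
clock: 10.02
position: [587.5, 255.1, 254.9]
ee_rot: [0.991, -0.134, -0.0, 0.0]
contact_force: [-0.5, -0.4, -0.6]
gripper_width: 75.1
```

Run:
```python
from h import *
s,M=st()
c=arm.camera_info("wrist");im=arm.get_image("wrist"); cv2.imwrite("pics/w7.png",cv2.resize(im[100:260,240:400,::-1],None,fx=3.5,fy=3.5,interpolation=cv2.INTER_CUBIC))
print(pj(c,(589,255,60)),[np.round(d["xyz"]) for d in arm.place_of("cell_a_centre","wrist")],c)
```

```text
t 10.03 pos [587.5 255.1 254.9] x [ 0.964 -0.266 -0.001] y [-0.266 -0.964  0.001] z [-0.001 -0.001 -1.   ] F [-0.5 -0.4 -0.6] w 75.1 j [ 0.66  0.4   0.09  0.   -1.26  0.64]
[315.17606607 175.48608371] [array([590., 254.,  29.])] {'fx': 318.13943076434117, 'fy': 318.13943076434117, 'cx': 316.12033973037416, 'cy': 203.9528715508993, 'cam_to_world': array([[-2.67077772e-01, -9.11250277e-01, -3.13516183e-01,
         6.69314362e+02],
       [-9.63673649e-01,  2.53088584e-01,  8.53186238e-02,
         2.32233777e+02],
       [ 1.60074723e-03,  3.24913992e-01, -9.45742214e-01,
         3.98654295e+02],
       [ 0.00000000e+00,  0.00000000e+00,  0.00000000e+00,
         1.00000000e+00]])}
```

View pics/w7.png

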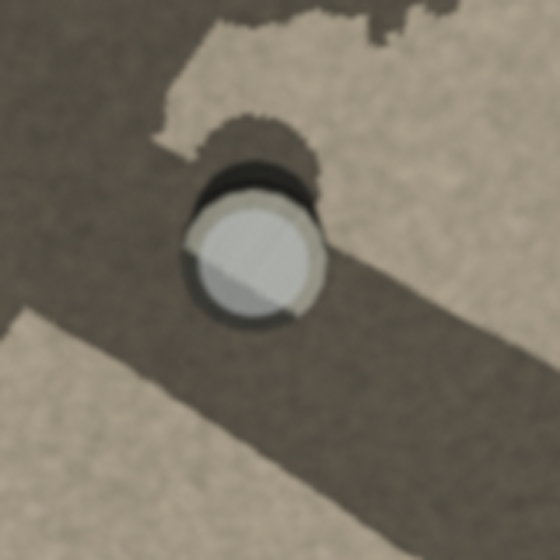

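>>> {"name": "send_rows", "arguments": {
  "translation": [
    [0,-2,50],
    [0,0,58],
    [0,0,58],
    [0,0,40],
    [0,0,20]
  ],
  "dr": [
    [0,0,0],
    [0,0,0],
    [0,0,0],
    [0,0,0],
    [0,0,0]
  ],
  "grip": [75,75,75,75,75]
}}

```text
clock: 10.75
position: [586.4, 253.5, 27.3]
ee_rot: [0.991, -0.136, -0.002, 0.002]
contact_force: [0.5, 1.1, 0.1]
gripper_width: 74.7
```

>>> {"name": "send_rows", "arguments": {
  "translation": [
    [0,0,0],
    [0,0,0],
    [0,0,0],
    [0,0,0],
    [0,0,0]
  ],
  "dr": [
    [0,0,0],
    [0,0,0],
    [0,0,0],
    [0,0,0],
    [0,0,0]
  ],
  "grip": [75,36,36,36,36]
}}

```text
clock: 11.38
position: [589.2, 256.7, 31.8]
ee_rot: [0.991, -0.135, 0.002, -0.001]
contact_force: [-0.5, -0.2, 5.6]
gripper_width: 44.6
```

Run:
```python
from h import *
s,M=st()
c=arm.camera_info("wrist");im=arm.get_image("wrist"); cv2.imwrite("pics/w8.png",im[:,:,::-1])
```

```text
t 11.38 pos [589.2 256.7  31.8] x [ 0.964 -0.267  0.003] y [-0.267 -0.964 -0.003] z [ 0.004  0.002 -1.   ] F [-0.5 -0.2  5.6] w 44.6 j [ 0.66  0.6  -0.17  0.   -0.79  0.64]
```

View pics/w8.png

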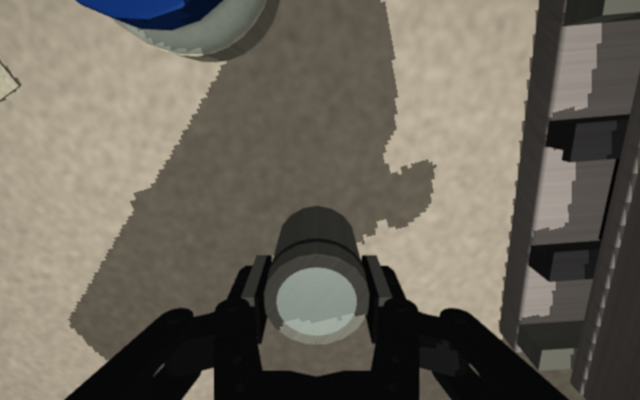

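>>> {"name": "send_rows", "arguments": {
  "translation": [
    [0,0,-10],
    [0,0,-30],
    [0,0,-55],
    [0,0,-60],
    [0,0,-58]
  ],
  "dr": [
    [0,0,0],
    [0,0,0],
    [0,0,0],
    [0,0,0],
    [0,0,0]
  ],
  "grip": [36,36,36,36,36]
}}

```text
clock: 12.05
position: [587.1, 255.7, 244.2]
ee_rot: [0.991, -0.135, -0.0, 0.0]
contact_force: [0.4, 1.0, -2.1]
gripper_width: 44.7
```

Run:
```python
from h import *
s,M=st()
c=arm.camera_info("wrist");im=arm.get_image("wrist")[:,:,::-1]
cr=cv2.resize(im[190:360,230:400],None,fx=3.4,fy=3.4,interpolation=cv2.INTER_CUBIC)
zt=s["position"][2]-31.8+60
for off,col in ((-3,(0,0,255)),(0,(0,255,0))):
    ctr=s["position"]+M@np.array([off,0,0])
    pts=np.array([(pj(c,(ctr[0]+23*np.cos(t),ctr[1]+23*np.sin(t),zt))-[230,190])*3.4 for t in np.linspace(0,6.28,60)]).astype(int)
    cv2.polylines(cr,[pts],True,col,1)
cv2.imwrite("pics/w9.png",cr)
```

```text
t 12.05 pos [587.1 255.7 244.2] x [ 0.964 -0.268 -0.001] y [-0.268 -0.964  0.   ] z [-0.001 -0.    -1.   ] F [ 0.4  1.  -2.1] w 44.7 j [ 0.66  0.4   0.07 -0.   -1.24  0.64]
```

View pics/w9.png

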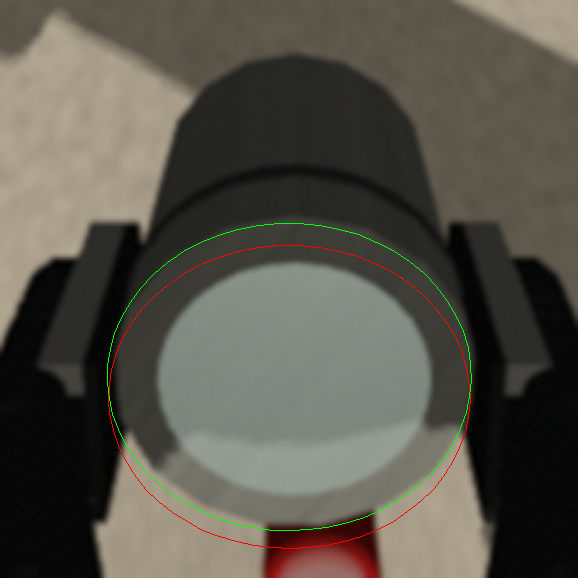

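The second cell is centred in the tool (the zero-offset circle fits). Moving it over the mouth.

>>> {"name": "send_rows", "arguments": {
  "translation": [
    [-4,40,0],
    [-4,55,0],
    [-4,55,0],
    [-4,50,0],
    [0,30,0]
  ],
  "dr": [
    [0,0,0],
    [0,0,0],
    [0,0,0],
    [0,0,0],
    [0,0,0]
  ],
  "grip": [36,36,36,36,36]
}}

```text
clock: 12.72
position: [509.0, 36.7, 242.2]
ee_rot: [0.991, -0.136, -0.001, -0.0]
contact_force: [0.1, 1.8, -1.4]
gripper_width: 44.7
```

>>> {"name": "send_rows", "arguments": {
  "translation": [
    [0,4,0],
    [0,0,25],
    [0,0,25],
    [0,0,15],
    [0,0,0]
  ],
  "dr": [
    [0,0,0],
    [0,0,0],
    [0,0,0],
    [0,0,0],
    [0,0,0]
  ],
  "grip": [36,36,36,36,36]
}}

```text
clock: 13.35
position: [509.4, 35.1, 176.2]
ee_rot: [0.991, -0.135, -0.001, 0.001]
contact_force: [-0.9, -0.2, -0.4]
gripper_width: 44.5
```

Run:
```python
from h import *
s,M=st()
im=arm.get_image("wrist"); cv2.imwrite("pics/w10.png",im[:,:,::-1])
im=arm.get_image("scene"); cv2.imwrite("pics/s10.png",cv2.resize(im[100:220,250:370,::-1],None,fx=4.5,fy=4.5,interpolation=cv2.INTER_CUBIC))
```

```text
t 13.35 pos [509.4  35.1 176.2] x [ 0.964 -0.267 -0.002] y [-0.267 -0.964  0.002] z [-0.003 -0.001 -1.   ] F [-0.9 -0.2 -0.4] w 44.5 j [ 0.39  0.24 -0.35 -0.   -0.98  0.91]
```

View pics/w10.png

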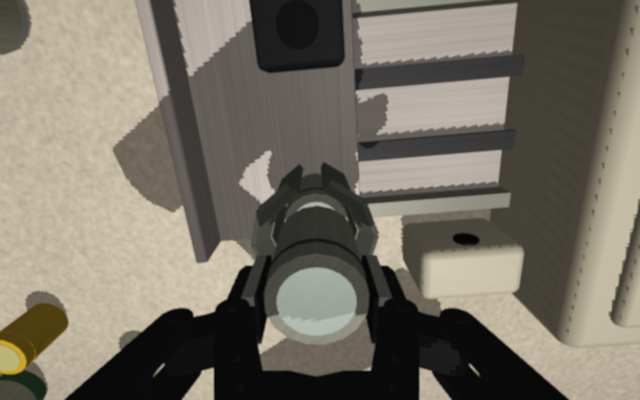

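View pics/s10.png

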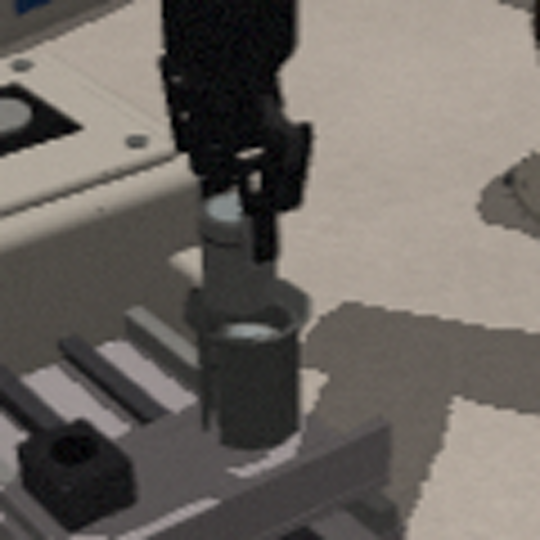

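Run:
```python
from h import *
s,M=st()
c=arm.camera_info("scene"); f=6; x0,y0=270,120
im=arm.get_image("scene")[:,:,::-1]
cr=cv2.resize(im[y0:y0+95,x0:x0+75],None,fx=f,fy=f,interpolation=cv2.INTER_CUBIC)
cr=cv2.convertScaleAbs(cr,alpha=1.7,beta=15)
p=s["position"]
for ctr,r,z,col in ((p,23,204.5,(0,0,255)),(p,23,144.5,(0,0,255)),((508,34),40,137,(0,255,0)),((508,34),23,110,(255,255,0)),((508,34),27,125,(255,0,0))):
    pts=np.array([(pj(c,(ctr[0]+r*np.cos(t),ctr[1]+r*np.sin(t),z))-[x0,y0])*f for t in np.linspace(0,6.28,60)]).astype(int)
    cv2.polylines(cr,[pts],True,col,1)
cv2.imwrite("pics/s11.png",cr)
```

```text
t 13.45 pos [510.6  35.3 178. ] x [ 0.964 -0.267  0.001] y [-0.267 -0.964 -0.   ] z [ 0.001  0.    -1.   ] F [-0.   0.3 -1.1] w 44.5 j [ 0.39  0.24 -0.35  0.   -0.98  0.91]
```

View pics/s11.png

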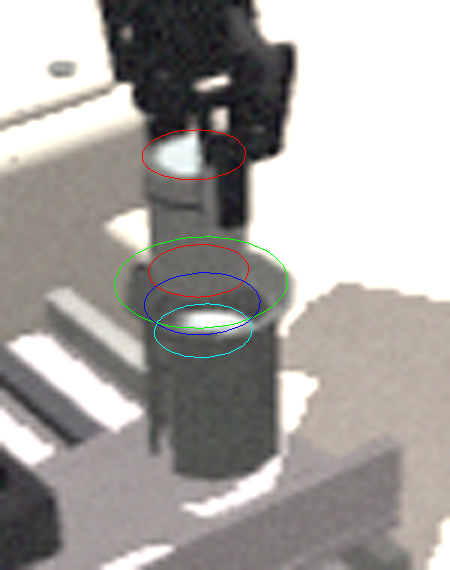

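Offsets between tube and held cell are within about 2 mm. Small correction and lowering.

>>> {"name": "send_rows", "arguments": {
  "translation": [
    [-1.5,0,4],
    [0,0,6],
    [0,0,6],
    [0,0,4],
    [0,0,0]
  ],
  "dr": [
    [0,0,0],
    [0,0,0],
    [0,0,0],
    [0,0,0],
    [0,0,0]
  ],
  "grip": [36,36,36,36,36]
}}

```text
clock: 14.12
position: [508.2, 35.2, 156.8]
ee_rot: [0.991, -0.135, -0.0, 0.0]
contact_force: [0.6, 0.5, -1.8]
gripper_width: 44.2
```

>>> {"name": "send_rows", "arguments": {
  "translation": [
    [0,0,5],
    [0,0,5],
    [0,0,3],
    [0,0,0],
    [0,0,0]
  ],
  "dr": [
    [0,0,0],
    [0,0,0],
    [0,0,0],
    [0,0,0],
    [0,0,0]
  ],
  "grip": [36,36,36,36,36]
}}

```text
clock: 14.75
position: [508.6, 35.3, 144.4]
ee_rot: [0.991, -0.135, 0.0, -0.0]
contact_force: [-0.1, 0.3, -0.8]
gripper_width: 44.3
```

Run:
```python
from h import *
s,M=st()
im=arm.get_image("scene"); cv2.imwrite("pics/s12.png",cv2.resize(im[100:220,250:370,::-1],None,fx=4.5,fy=4.5,interpolation=cv2.INTER_CUBIC))
```

```text
t 14.75 pos [508.6  35.3 144.4] x [ 0.964 -0.267  0.   ] y [-0.267 -0.964 -0.   ] z [ 0.  0. -1.] F [-0.1  0.3 -0.8] w 44.3 j [ 0.39  0.28 -0.4   0.   -0.9   0.91]
```

View pics/s12.png

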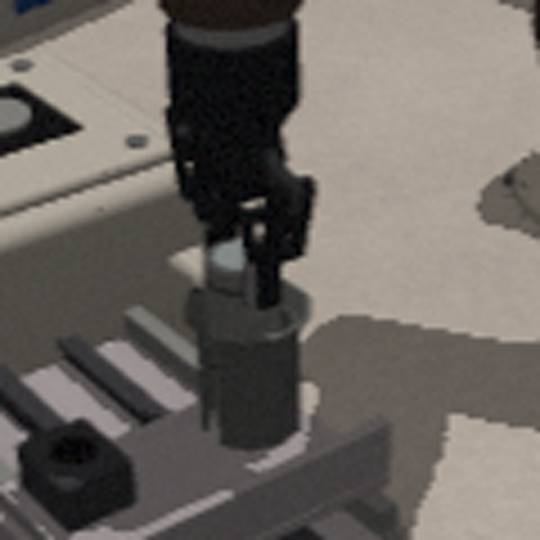

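>>> {"name": "send_rows", "arguments": {
  "translation": [
    [0,0,2],
    [0,0,0],
    [0,0,0],
    [0,0,0],
    [0,0,0]
  ],
  "dr": [
    [0,0,0],
    [0,0,0],
    [0,0,0],
    [0,0,0],
    [0,0,0]
  ],
  "grip": [36,36,70,70,70]
}}

```text
clock: 15.42
position: [508.7, 35.3, 142.6]
ee_rot: [0.991, -0.135, 0.0, -0.0]
contact_force: [0.3, -0.3, -0.2]
gripper_width: 70.2
```

>>> {"name": "send_rows", "arguments": {
  "translation": [
    [0,0,0],
    [0,0,-10],
    [0,0,-30],
    [0,0,-40],
    [0,0,-40]
  ],
  "dr": [
    [0,0,0],
    [0,0,0],
    [0,0,0],
    [0,0,0],
    [0,0,0]
  ],
  "grip": [75,75,75,75,75]
}}

```text
clock: 16.05
position: [508.4, 35.2, 264.3]
ee_rot: [0.991, -0.135, 0.0, -0.0]
contact_force: [1.3, 1.2, -0.5]
gripper_width: 75.2
```

Run:
```python
from h import *
s,M=st()
im=arm.get_image("wrist"); cv2.imwrite("pics/w13.png",im[:,:,::-1])
im=arm.get_image("scene"); cv2.imwrite("pics/s13.png",cv2.resize(im[100:220,250:370,::-1],None,fx=4.5,fy=4.5,interpolation=cv2.INTER_CUBIC))
c=arm.camera_info("wrist"); print(pj(c,(508,35,170)))
```

```text
t 16.05 pos [508.4  35.2 264.3] x [ 0.964 -0.267  0.001] y [-0.267 -0.964 -0.   ] z [ 0.001  0.    -1.   ] F [ 1.3  1.2 -0.5] w 75.2 j [ 0.39  0.16 -0.22  0.   -1.19  0.91]
[317.96357298 210.59081599]
```

View pics/w13.png

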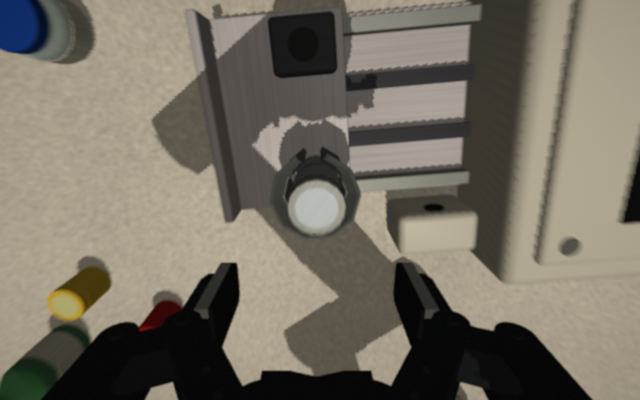

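View pics/s13.png

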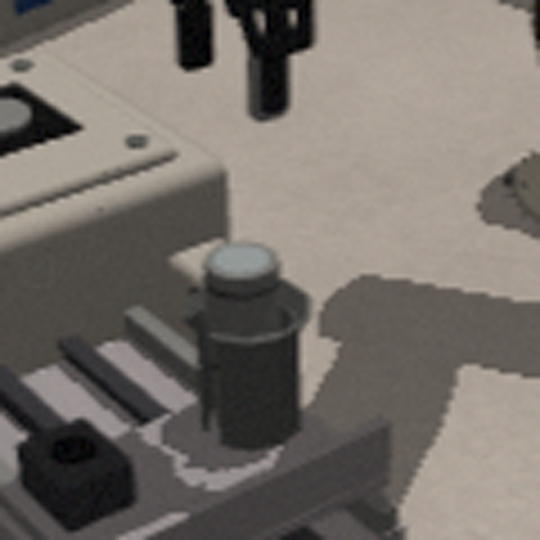

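Both cells are loaded, the upper about 33 mm out of the mouth and upright (top at (316,208), predicted (318,211)). Now I find the centre line with a model overlay on the wrist and top images.

```bash
cat > ov.py <<'E'
from h import *
def overlay(im,c,o,a,x0,y0,w,h,f,fn,tr=None):
    # o: carriage origin xy, a: deg; x axis=(-sin a,-cos a), y axis=(cos a,-sin a)
    a=np.radians(a); ex=np.array([-np.sin(a),-np.cos(a)]); ey=np.array([np.cos(a),-np.sin(a)])
    P=lambda x,y,z: pj(c,[*(np.array(o)+x*ex+y*ey),z])
    cr=cv2.convertScaleAbs(cv2.resize(im[y0:y0+h,x0:x0+w],None,fx=f,fy=f,interpolation=cv2.INTER_CUBIC),alpha=1.5,beta=10)
    def line(p,q,col): cv2.line(cr,*[tuple(int(v) for v in (P(*r)-[x0,y0])*f) for r in (p,q)],col,1)
    for x in (-80,-70): line((x,-100,90),(x,100,90),(0,0,255))
    line((60,-100,50),(60,100,50),(0,255,0))
    for y in (-100,100): line((-70,y,50),(60,y,50),(0,255,0))
    for y in (-85,85): line((60,y,40),(200,y,40),(255,0,0))
    line((-80,0,90),(200,0,37),(0,255,255))
    cv2.imwrite(fn,cr)
E
python3 - <<'E'
from ov import *
a=10.4; r=np.radians(a); ex=np.array([-np.sin(r),-np.cos(r)]); ey=np.array([np.cos(r),-np.sin(r)])
o=np.array([508,34.5])-20*ex+65*ey; print(o,"bar",o-80*ex)
overlay(cv2.imread("pics/w13.png"),arm.camera_info("wrist"),o,a,170,0,320,240,2.4,"pics/o1.png")
overlay(cv2.imread("pics/top0.png"),arm.camera_info("top"),o,a,300,140,130,120,5,"pics/o2.png")
E
```

```text
[575.54252851  42.43768497] bar [589.98406013 121.12340264]
```

View pics/o1.png

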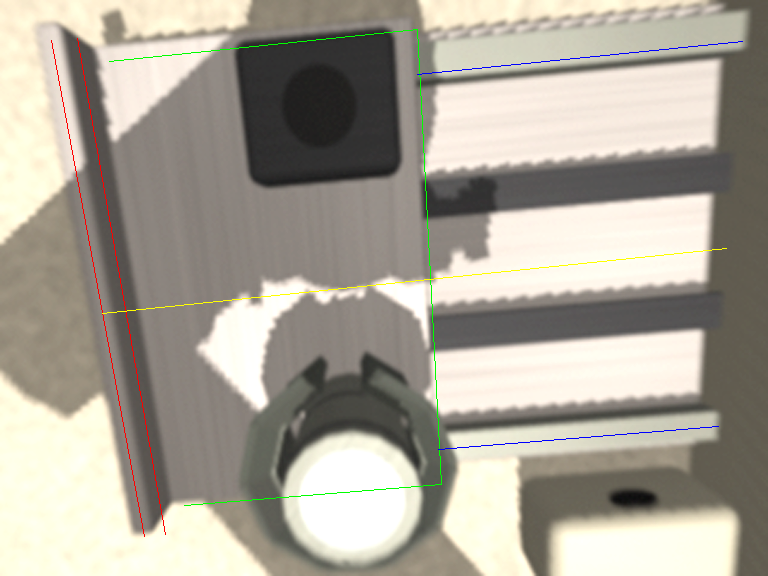

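View pics/o2.png

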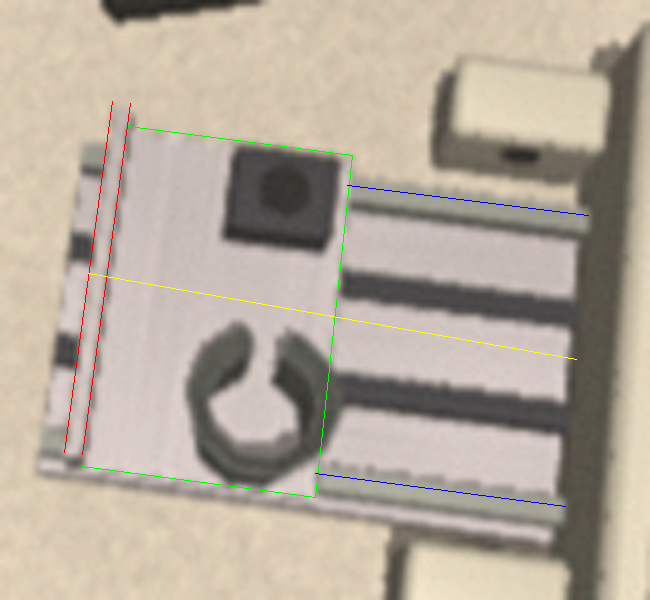

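The two cameras differ by about ±3 mm on the centre line, and the mean agrees with the model: bar middle at about (591,121), travel direction about (-0.186,-0.983). I'll close the fingers and turn 40° so a finger corner makes the contact near the centre line, then go behind the bar.

>>> {"name": "send_rows", "arguments": {
  "translation": [
    [13,-36,0],
    [18,-50,0],
    [16,-46,0],
    [7,-18,0],
    [0,0,0]
  ],
  "dr": [
    [0,0,0],
    [0,0,0],
    [0,0,0],
    [0,0,0],
    [0,0,10]
  ],
  "grip": [40,0,0,0,0]
}}

```text
clock: 16.77
position: [601.1, 166.8, 261.4]
ee_rot: [0.975, -0.222, -0.0, 0.0]
contact_force: [0.1, -0.4, -0.0]
gripper_width: 0.3
```

>>> {"name": "send_rows", "arguments": {
  "translation": [
    [0,0,0],
    [0,0,0],
    [0,0,0],
    [0,0,0],
    [0,0,0]
  ],
  "dr": [
    [0,0,10],
    [0,0,10],
    [0,0,10],
    [0,0,0],
    [0,0,0]
  ],
  "grip": [0,0,0,0,0]
}}

```text
clock: 17.4
position: [600.5, 165.3, 262.3]
ee_rot: [0.885, -0.465, -0.0, 0.0]
contact_force: [-0.8, -0.2, -0.2]
gripper_width: 0.2
```

>>> {"name": "send_rows", "arguments": {
  "translation": [
    [0,0,40],
    [0,0,50],
    [0,0,50],
    [0,0,40],
    [0,0,20]
  ],
  "dr": [
    [0,0,0],
    [0,0,0],
    [0,0,0],
    [0,0,0],
    [0,0,0]
  ],
  "grip": [0,0,0,0,0]
}}

```text
clock: 18.02
position: [599.3, 164.7, 59.6]
ee_rot: [0.885, -0.465, -0.001, 0.002]
contact_force: [-0.2, -0.4, -0.1]
gripper_width: 0.0
```

```bash
cat > line.py <<'E'
from h import *
def rel(bar=(591.5,121),a=10.7):
    s,M=st(); a=np.radians(a); ex=np.array([-np.sin(a),-np.cos(a)]); ey=np.array([np.cos(a),-np.sin(a)])
    d=s["position"][:2]-bar; print("along",round(d@ex,1),"lat",round(d@ey,1)); print("ex in tool",np.round(M.T@[*ex,0],3),"ey in tool",np.round(M.T@[*ey,0],3))
    return s,M,ex,ey
E
python3 - <<'E'
from line import *
rel()
im=arm.get_image("wrist"); cv2.imwrite("pics/w14.png",im[:,:,::-1])
im=arm.get_image("scene"); cv2.imwrite("pics/s14.png",cv2.resize(im[110:260,220:370,::-1],None,fx=4,fy=4,interpolation=cv2.INTER_CUBIC))
E
```

```text
t 18.02 pos [599.3 164.7  59.6] x [ 0.568 -0.823 -0.001] y [-0.823 -0.568  0.004] z [-0.004 -0.002 -1.   ] F [-0.2 -0.4 -0.1] w 0.0 j [ 0.53  0.54 -0.2  -0.   -0.83  0.08]
along -44.4 lat -0.5
ex in tool [0.704 0.711 0.003] ey in tool [ 0.711 -0.704 -0.003]
```

View pics/w14.png

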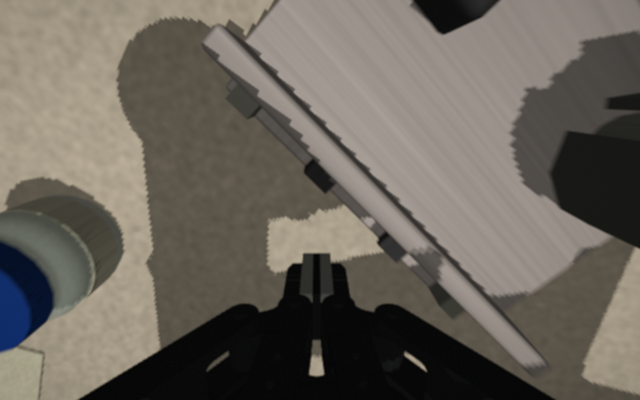

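View pics/s14.png

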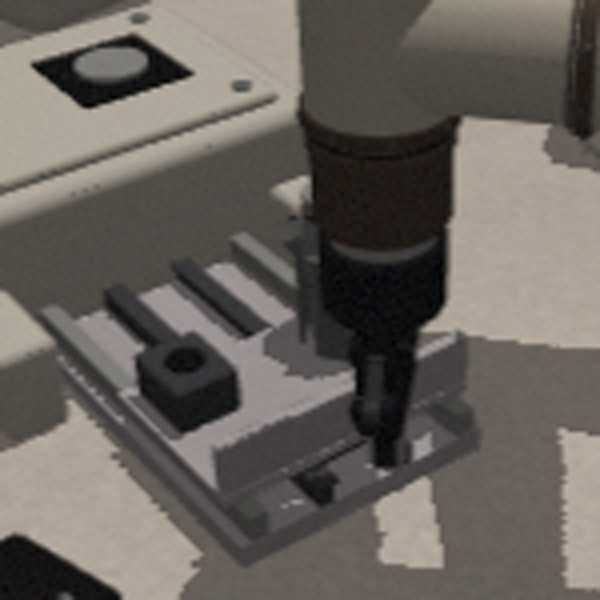

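Run:
```python
from line import *
s,M,ex,ey=rel()
c=arm.camera_info("wrist")
im=cv2.imread("pics/w14.png")
cr=cv2.resize(im[0:400,190:570],None,fx=1.5,fy=1.5,interpolation=cv2.INTER_CUBIC)
cv2.imwrite("pics/w14c.png",cv2.convertScaleAbs(cr,alpha=1.6))
def q(u,v,z): 
    p=bp(c,u,v,z); d=p[:2]-np.array([591.5,121]); print((u,v,z),np.round(p,1),"along",round(d@ex,1),"lat",round(d@ey,1))
q(204,42,90);q(528,369,90)
q(318,180,37);q(391,250,37)
```

```text
t 18.12 pos [598.9 164.5  59.5] x [ 0.567 -0.824 -0.001] y [-0.824 -0.567  0.006] z [-0.005 -0.003 -1.   ] F [-0.4 -0.6  0.2] w -0.3 j [ 0.53  0.54 -0.2  -0.   -0.83  0.08]
along -44.1 lat -0.8
ex in tool [0.704 0.71  0.004] ey in tool [ 0.71  -0.704 -0.005]
(204, 42, 90) [686.1 102.   90. ] along 1.1 lat 96.5
(528, 369, 90) [499.5 138.   90. ] along 0.4 lat -93.6
(318, 180, 37) [621.8 129.8  37. ] along -14.3 lat 28.1
(391, 250, 37) [562.9 140.4  37. ] along -13.7 lat -31.7
```

View pics/w14c.png

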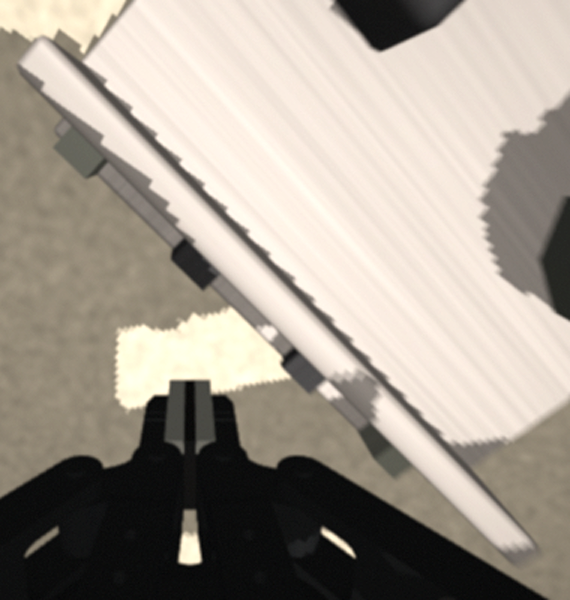

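Bar and channel lips measured in this view agree on the centre line to ±2 mm, and the yaw agrees within 0.3°. Approaching.

>>> {"name": "send_rows", "arguments": {
  "translation": [
    [4.3,2.9,0],
    [3.5,3.5,0],
    [3.5,3.5,0],
    [2.8,2.8,0],
    [2.8,2.8,0]
  ],
  "dr": [
    [0,0,0],
    [0,0,0],
    [0,0,0],
    [0,0,0],
    [0,0,0]
  ],
  "grip": [0,0,0,0,0]
}}

```text
clock: 18.75
position: [597.4, 142.4, 62.6]
ee_rot: [0.885, -0.466, 0.0, -0.0]
contact_force: [1.3, 0.8, -0.6]
gripper_width: 0.4
```

>>> {"name": "send_rows", "arguments": {
  "translation": [
    [2.1,2.1,0],
    [2.1,2.1,0],
    [2.1,2.1,0],
    [2.1,2.1,0],
    [2.1,2.1,0]
  ],
  "dr": [
    [0,0,0],
    [0,0,0],
    [0,0,0],
    [0,0,0],
    [0,0,0]
  ],
  "grip": [0,0,0,0,0]
}}

```text
clock: 19.38
position: [595.0, 128.4, 62.4]
ee_rot: [0.885, -0.466, 0.0, -0.0]
contact_force: [2.3, 3.0, -1.4]
gripper_width: 0.1
```

Run:
```python
from line import *
s,M,ex,ey=rel()
im=arm.get_image("wrist"); cv2.imwrite("pics/w15.png",im[:,:,::-1])
```

```text
t 19.38 pos [595.  128.4  62.4] x [ 0.567 -0.824  0.   ] y [-0.824 -0.567 -0.001] z [ 0.001  0.001 -1.   ] F [ 2.3  3.  -1.4] w 0.1 j [ 0.48  0.52 -0.24 -0.   -0.81  0.12]
along -7.9 lat 2.1
ex in tool [ 0.705  0.71  -0.001] ey in tool [ 0.71  -0.705  0.001]
```

View pics/w15.png

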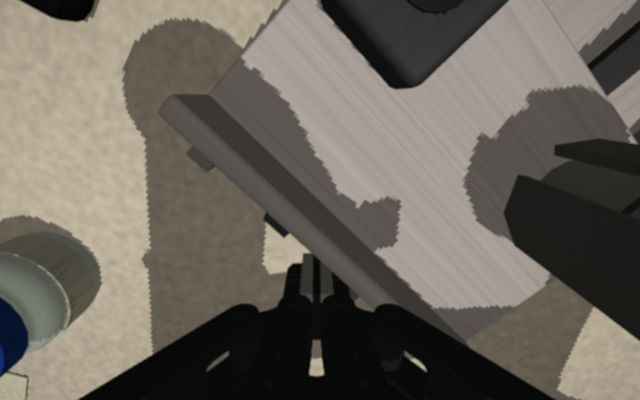

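Contact made at 3 to 4 N. Trimming 2 mm laterally and pushing steadily at about 35 mm/s.

>>> {"name": "send_rows", "arguments": {
  "translation": [
    [2,3,0],
    [2,3,0],
    [2.6,3,0],
    [3,3,0],
    [3,3,0]
  ],
  "dr": [
    [0,0,0],
    [0,0,0],
    [0,0,0],
    [0,0,0],
    [0,0,0]
  ],
  "grip": [0,0,0,0,0]
}}

```text
clock: 20.05
position: [589.4, 108.9, 62.3]
ee_rot: [0.885, -0.466, -0.0, 0.0]
contact_force: [1.4, 4.1, -0.1]
gripper_width: 0.1
```

>>> {"name": "send_rows", "arguments": {
  "translation": [
    [3,3,0],
    [3,3,0],
    [3,3,0],
    [3,3,0],
    [3,3,0]
  ],
  "dr": [
    [0,0,0],
    [0,0,0],
    [0,0,0],
    [0,0,0],
    [0,0,0]
  ],
  "grip": [0,0,0,0,0]
}}

```text
clock: 20.68
position: [585.5, 88.0, 62.3]
ee_rot: [0.885, -0.466, -0.0, 0.0]
contact_force: [0.8, 3.7, 0.1]
gripper_width: 0.1
```

Run:
```python
from line import *
s,M,ex,ey=rel()
c=arm.camera_info("wrist"); im=arm.get_image("wrist"); cv2.imwrite("pics/w16.png",im[:,:,::-1])
np.savez("w16.npz",**c)
```

```text
t 20.68 pos [585.5  88.   62.3] x [ 0.566 -0.824 -0.   ] y [-0.824 -0.566  0.   ] z [-0. -0. -1.] F [0.8 3.7 0.1] w 0.1 j [ 0.42  0.5  -0.28  0.   -0.79  0.18]
along 33.5 lat 0.2
ex in tool [0.705 0.709 0.   ] ey in tool [ 0.709 -0.705 -0.   ]
```

View pics/w16.png

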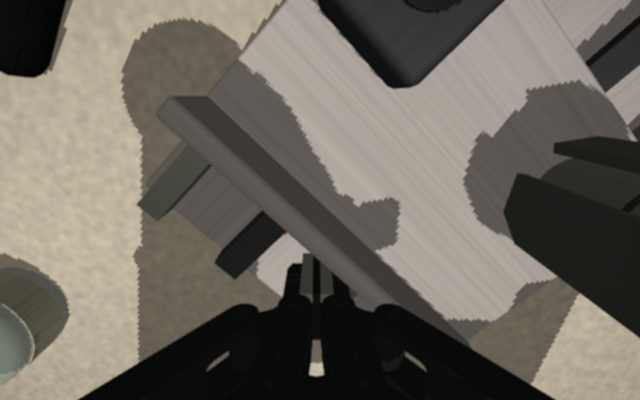

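It slides straight at 3.8 N, with the bar at the same place in the view. Continuing.

>>> {"name": "send_rows", "arguments": {
  "translation": [
    [3,3,0],
    [3,3,0],
    [3,3,0],
    [3,3,0],
    [3,3,0]
  ],
  "dr": [
    [0,0,0],
    [0,0,0],
    [0,0,0],
    [0,0,0],
    [0,0,0]
  ],
  "grip": [0,0,0,0,0]
}}

```text
clock: 21.35
position: [581.6, 67.1, 62.3]
ee_rot: [0.885, -0.466, -0.0, 0.0]
contact_force: [1.3, 4.0, -0.2]
gripper_width: 0.0
```

>>> {"name": "send_rows", "arguments": {
  "translation": [
    [3,3,0],
    [3,3,0],
    [3,3,0],
    [3,3,0],
    [3,3,0]
  ],
  "dr": [
    [0,0,0],
    [0,0,0],
    [0,0,0],
    [0,0,0],
    [0,0,0]
  ],
  "grip": [0,0,0,0,0]
}}

```text
clock: 21.98
position: [577.8, 46.3, 62.3]
ee_rot: [0.885, -0.466, -0.0, 0.0]
contact_force: [0.9, 4.1, -0.7]
gripper_width: -0.1
```

Run:
```python
from line import *
s,M,ex,ey=rel()
im=arm.get_image("wrist"); cv2.imwrite("pics/w17.png",im[:,:,::-1])
im=arm.get_image("top"); cv2.imwrite("pics/t17.png",cv2.resize(im[120:280,290:450,::-1],None,fx=3.7,fy=3.7,interpolation=cv2.INTER_CUBIC))
```

```text
t 21.98 pos [577.8  46.3  62.3] x [ 0.566 -0.824 -0.   ] y [-0.824 -0.566  0.   ] z [-0.  0. -1.] F [ 0.9  4.1 -0.7] w -0.1 j [ 0.36  0.48 -0.31 -0.   -0.78  0.24]
along 75.9 lat 0.4
ex in tool [0.705 0.709 0.   ] ey in tool [ 0.709 -0.705 -0.   ]
```

View pics/w17.png

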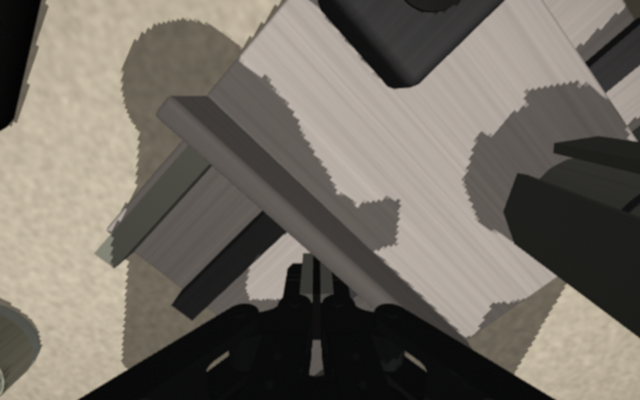

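View pics/t17.png

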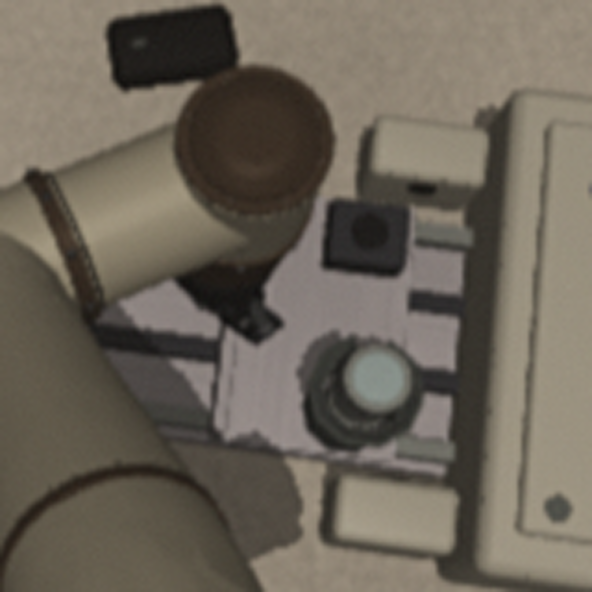

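About 40 to 45 mm remains. One more call at the same speed, then slower.

>>> {"name": "send_rows", "arguments": {
  "translation": [
    [3,3,0],
    [3,3,0],
    [3,3,0],
    [3,3,0],
    [3,3,0]
  ],
  "dr": [
    [0,0,0],
    [0,0,0],
    [0,0,0],
    [0,0,0],
    [0,0,0]
  ],
  "grip": [0,0,0,0,0]
}}

```text
clock: 22.7
position: [573.9, 25.4, 62.3]
ee_rot: [0.885, -0.466, -0.0, 0.0]
contact_force: [0.1, 4.3, -0.5]
gripper_width: -0.1
```

>>> {"name": "send_rows", "arguments": {
  "translation": [
    [2,2,0],
    [2,2,0],
    [1.5,1.5,0],
    [1.5,1.5,0],
    [1.5,1.5,0]
  ],
  "dr": [
    [0,0,0],
    [0,0,0],
    [0,0,0],
    [0,0,0],
    [0,0,0]
  ],
  "grip": [0,0,0,0,0]
}}

```text
clock: 23.32
position: [571.7, 13.8, 62.3]
ee_rot: [0.885, -0.466, -0.0, -0.0]
contact_force: [0.2, 3.5, -0.8]
gripper_width: 0.2
```

Run:
```python
from line import *
s,M,ex,ey=rel()
im=arm.get_image("top"); cv2.imwrite("pics/t18.png",cv2.resize(im[160:270,360:450,::-1],None,fx=5,fy=5,interpolation=cv2.INTER_CUBIC))
```

```text
t 23.32 pos [571.7  13.8  62.3] x [ 0.566 -0.824 -0.   ] y [-0.824 -0.566 -0.   ] z [-0.  0. -1.] F [ 0.2  3.5 -0.8] w 0.2 j [ 0.31  0.47 -0.33 -0.   -0.77  0.29]
along 109.0 lat 0.5
ex in tool [ 0.705  0.709 -0.   ] ey in tool [ 0.709 -0.705 -0.   ]
```

View pics/t18.png

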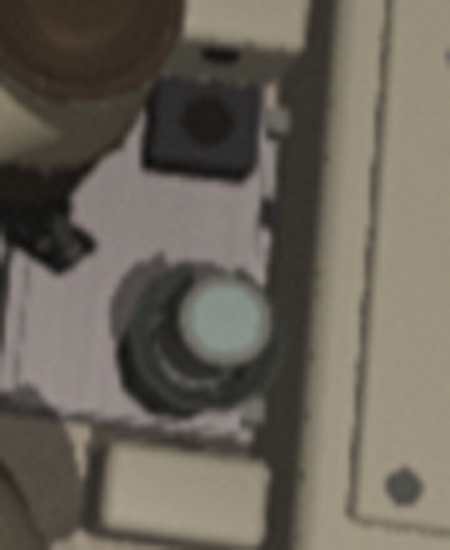

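About 10 mm remains. Pushing at about 11 mm/s until the force rises.

>>> {"name": "send_rows", "arguments": {
  "translation": [
    [1,1,0],
    [1,1,0],
    [1,1,0],
    [1,1,0],
    [1,1,0]
  ],
  "dr": [
    [0,0,0],
    [0,0,0],
    [0,0,0],
    [0,0,0],
    [0,0,0]
  ],
  "grip": [0,0,0,0,0]
}}

```text
clock: 24.0
position: [570.4, 6.9, 62.3]
ee_rot: [0.885, -0.466, -0.0, 0.0]
contact_force: [0.1, 4.3, -0.9]
gripper_width: 0.0
```

>>> {"name": "send_rows", "arguments": {
  "translation": [
    [0.7,0.7,0],
    [0.7,0.7,0],
    [0.7,0.7,0],
    [0.7,0.7,0],
    [0.7,0.7,0]
  ],
  "dr": [
    [0,0,0],
    [0,0,0],
    [0,0,0],
    [0,0,0],
    [0,0,0]
  ],
  "grip": [0,0,0,0,0]
}}

```text
clock: 24.62
position: [569.5, 2.0, 62.3]
ee_rot: [0.885, -0.466, -0.0, 0.0]
contact_force: [1.1, 4.3, -1.0]
gripper_width: -0.2
```

>>> {"name": "send_rows", "arguments": {
  "translation": [
    [0.7,0.7,0],
    [0.7,0.7,0],
    [0.7,0.7,0],
    [0.7,0.7,0],
    [0.7,0.7,0]
  ],
  "dr": [
    [0,0,0],
    [0,0,0],
    [0,0,0],
    [0,0,0],
    [0,0,0]
  ],
  "grip": [0,0,0,0,0]
}}

```text
clock: 25.25
position: [570.1, -0.4, 62.5]
ee_rot: [0.885, -0.466, 0.001, -0.002]
contact_force: [0.5, 14.9, -1.0]
gripper_width: -0.0
```

Run:
```python
from line import *
s,M,ex,ey=rel()
im=arm.get_image("top"); cv2.imwrite("pics/t19.png",cv2.resize(im[160:270,360:450,::-1],None,fx=5,fy=5,interpolation=cv2.INTER_CUBIC))
```

```text
t 25.25 pos [ 5.701e+02 -4.000e-01  6.250e+01] x [ 0.566 -0.824 -0.001] y [-0.824 -0.566 -0.005] z [ 0.004  0.003 -1.   ] F [ 0.5 14.9 -1. ] w -0.0 j [ 0.28  0.47 -0.34 -0.   -0.76  0.32]
along 123.2 lat 1.5
ex in tool [ 0.705  0.709 -0.004] ey in tool [ 0.709 -0.705  0.003]
```

View pics/t19.png

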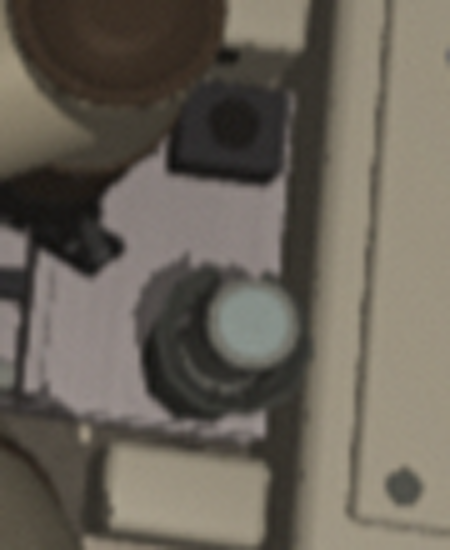

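Force rose to 15 N at the predicted 136 mm of travel and no rail shows ahead of the deck, so it is at the stop. A light extra press to seat it, then backing off.

>>> {"name": "send_rows", "arguments": {
  "translation": [
    [0.4,0.4,0],
    [0,0,0],
    [0,0,0],
    [-1,-1,0],
    [-3,-3,0]
  ],
  "dr": [
    [0,0,0],
    [0,0,0],
    [0,0,0],
    [0,0,0],
    [0,0,0]
  ],
  "grip": [0,0,0,0,0]
}}

```text
clock: 25.92
position: [569.1, 1.9, 62.3]
ee_rot: [0.885, -0.466, -0.0, 0.001]
contact_force: [0.5, 0.0, -0.4]
gripper_width: 0.0
```

>>> {"name": "send_rows", "arguments": {
  "translation": [
    [-8,-8,0],
    [-15,-15,0],
    [-20,-20,0],
    [0,0,-40],
    [0,0,-60]
  ],
  "dr": [
    [0,0,0],
    [0,0,0],
    [0,0,0],
    [0,0,0],
    [0,0,0]
  ],
  "grip": [0,0,0,0,0]
}}

```text
clock: 26.55
position: [579.4, 62.9, 161.4]
ee_rot: [0.885, -0.465, -0.002, 0.002]
contact_force: [1.2, 0.3, 0.9]
gripper_width: -0.0
```

>>> {"name": "send_rows", "arguments": {
  "translation": [
    [0,0,-60],
    [-30,-30,-20],
    [-30,-30,0],
    [-30,-30,0],
    [0,0,0]
  ],
  "dr": [
    [0,0,0],
    [0,0,0],
    [0,0,0],
    [0,0,0],
    [0,0,0]
  ],
  "grip": [0,0,0,0,0]
}}

```text
clock: 27.18
position: [603.8, 190.5, 241.6]
ee_rot: [0.886, -0.464, -0.0, 0.0]
contact_force: [-0.3, -0.1, -0.1]
gripper_width: -0.2
```

Run:
```python
from ov import *
st()
im=arm.get_image("top")[:,:,::-1]; cv2.imwrite("pics/t20.png",im)
a=10.7; r=np.radians(a); ex=np.array([-np.sin(r),-np.cos(r)]); ey=np.array([np.cos(r),-np.sin(r)])
for n in ("top","scene","wrist"):
    if n!="top": im=arm.get_image(n)[:,:,::-1]
    cv2.imwrite(f"pics/{n}20.png",im if n=="wrist" else cv2.resize(im[110:290,190:490] if n=="scene" else im[120:300,280:540],None,fx=2.6 if n=="scene" else 3,fy=2.6 if n=="scene" else 3,interpolation=cv2.INTER_CUBIC))
    for t in ("push_bar","stop","carriage","dock","magazine_mouth","jar","bottle","mouse"):
        print(n,t,[(np.round(d["xyz"]),round(d["confidence"],2)) for d in arm.place_of(t,n)][:2])
```

```text
t 27.18 pos [603.8 190.5 241.6] x [ 0.569 -0.822 -0.   ] y [-0.822 -0.569  0.001] z [-0.001 -0.    -1.   ] F [-0.3 -0.1 -0.1] w -0.2 j [ 0.56  0.39  0.05 -0.   -1.23  0.04]
top push_bar [(array([561., -14.,  65.]), 0.67)]
top stop [(array([ 540., -149.,   46.]), 0.72)]
top carriage [(array([543., -91.,  37.]), 0.96)]
top dock []
top magazine_mouth [(array([483., -95., 134.]), 0.73)]
top jar [(array([734., 268.,   3.]), 0.55)]
top bottle [(array([346., 474.,   1.]), 0.76)]
top mouse [(array([800.,  59.,  -4.]), 0.63)]
scene push_bar [(array([566., -12.,  70.]), 0.79)]
scene stop [(array([ 533., -150.,   48.]), 0.72)]
scene carriage [(array([550., -89.,  36.]), 0.97)]
scene dock [(array([548., -95.,   1.]), 0.91)]
scene magazine_mouth [(array([478., -96., 136.]), 0.67), (array([562., -13.,  69.]), 0.57)]
scene jar [(array([733., 271.,  -2.]), 0.82)]
scene bottle []
scene mouse [(array([801.,  55.,   4.]), 0.87)]
wrist push_bar [(array([565.,  -9.,  72.]), 0.94)]
wrist stop []
wrist carriage []
wrist dock []
wrist magazine_mouth []
wrist jar []
wrist bottle []
wrist mouse []
```

View pics/top20.png

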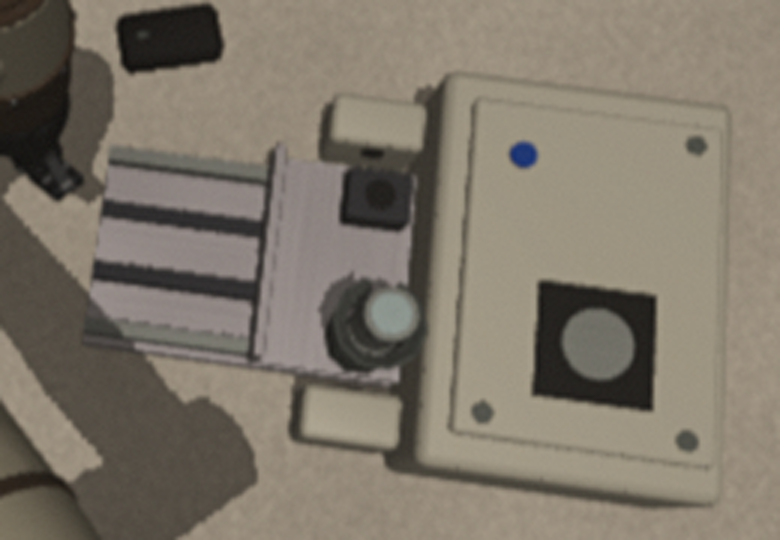

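View pics/scene20.png

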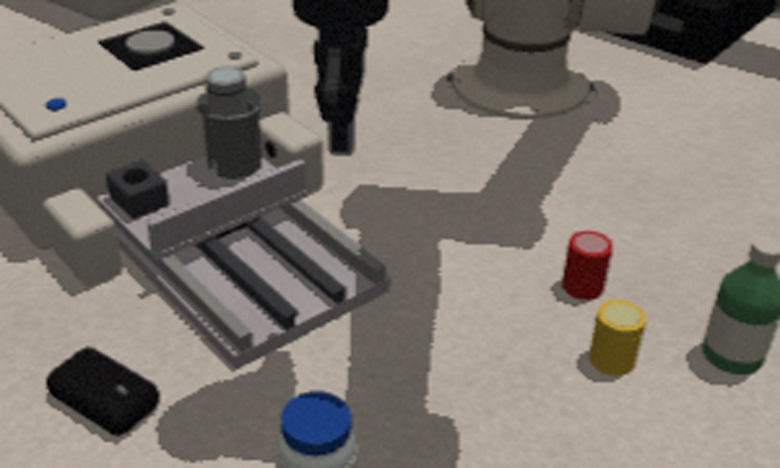

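View pics/wrist20.png

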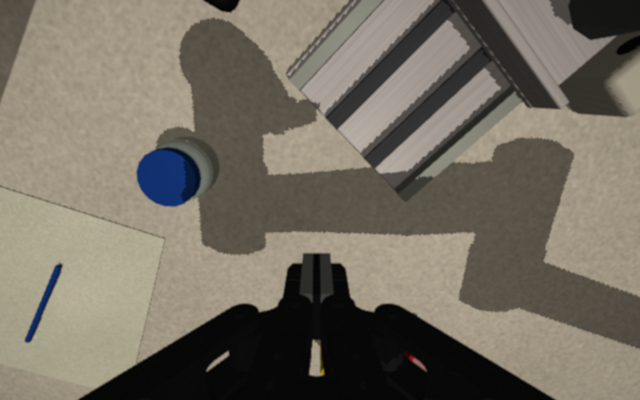

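Carriage origin (546,-90) coincides with the dock origin (548,-94). The deck front meets the housing, the upper cell stands upright in the tube, and the bystanders have not moved. The arm is clear.

>>> {"name": "send_rows", "arguments": {
  "translation": [
    [0,0,0],
    [0,0,0],
    [0,0,0],
    [0,0,0],
    [0,0,0]
  ],
  "dr": [
    [0,0,0],
    [0,0,0],
    [0,0,0],
    [0,0,0],
    [0,0,0]
  ],
  "grip": [0,0,0,0,0]
}}

```text
clock: 29.15
position: [603.9, 187.2, 242.3]
ee_rot: [0.885, -0.466, -0.0, 0.0]
contact_force: [0.9, 0.5, -0.6]
gripper_width: 0.1
```

Run:
```python
from bench import arm
print(arm.job_done())
```

```text
the job is handed in; nothing more can be done
None
```

I loaded both plain steel cells into the tube magazine, one on the other, while the carriage stood at its loading end. I then pushed the carriage home at about 35 mm/s, slowing to about 8 mm/s at the end. I handed the job in at about 29 s with the arm clear of everything; no verdict is reported.

**Cells:** After release the lower cell's top was within about 5 px of where it should be. The upper cell stands upright, about 33 mm out of the mouth. The first cell dropped about 50 mm down the bore, because the fingers cannot enter the tube.

**Push:** Contact stayed within about 2 mm of my estimated centre line, at about 4 N. The force rose to 15 N on reaching the stop, after about 136 mm of travel.

**Home position:** The detected carriage origin, about (546,-90), lies within about 5 mm of the detected dock origin at (548,-94). The top view shows no gap between the deck and the housing.

**Bystanders:** The jar and mouse were found within about 5 mm of where they started. The bottle was too in the top view, but the scene detector missed it in the last check, though it stands upright in that picture. The red and yellow look-alikes were left alone.

**Disagreements:** The top and wrist cameras differed by about 3 to 5 mm on positions. I used values between them, favouring the wrist camera.

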